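Swap two sample jars in a sloped spring-pad stand

ROBOT

A 6-joint arm with a two-finger parallel gripper is mounted at the origin on the work surface. World frame = base frame: x ahead of the robot, y to its left, z up, the work surface at z = 0. Lengths are in mm, angles in rad, forces in N, time in s.
With the tool pointing down it reaches from about 350 to 975 mm from the base axis. Payload 7.1 kg.
Tool frame: the origin (TCP) lies midway between the tips of the shut fingers; the grasp point (between the pads) lies 19 mm behind it (ctrl.hold_point_z is the distance from the TCP to the grasp point, in mm); x points along the fingers, y is the direction in which the jaws open and shut, and the axes are right-handed (so a half turn about x gives the same grasp; the last joint's range is limited). The gripper opens to 88 mm and grips with 3 to 60 N. Pads are 20 mm wide; open, the fingers measure 115 mm over their backs; the gripper's body (75 mm by 178 mm) begins 61 mm behind the grasp point.
Start: joints at [1.173, 0.423, 1.63, -0, 1.089, -0.019], TCP at [231.096, 580.689, 222.675] pointing down, gripper open.
Joint ranges: [-3, 3], [-0.9, 2.11], [0.09, 2.58], [-1.31, 4.45], [0.11, 2.69], [-2.54, 2.54]. Speed limits (rad/s): [2.39, 2.39, 3.01, 3.14, 3.14, 3.14].

INTERFACE

Orientations are given as a rotation vector (axis times angle).
In Python, from workcell import ctrl, get_image, calibration gives the robot as it stands.
- The arm moves only by the tool move_arm, never from a script. Its argument "rows" is a list of rows, each a list of 5 numbers: the shift along the world's x, y, z in mm, then the turn about the world's z in rad, then the closure, from -1 (fully open) to 1 (shut). In form: [[tx, ty, tz, roll, jaw], ...]. A call has 1 to 12 rows; each row is the pose to reach, as a shift and turn from the pose measured when the call began; what a row does not reach only later rows make up. A row lasts 1/8 s, in which the tool goes at most 62.5 mm and 10.7 degrees, less where a joint would pass 70% of its speed; a pose out of reach is approached as far as the arm can. A call with a gripper value outside its range is refused whole. The fingers move at their own pace and stop on an object; the grip force is fixed at half the most. Time passes only in rows, so rows that repeat a pose let the fingers close. It gives the time, the measured TCP pose, the force and the opening at its end, in the units of the state.
- ctrl.get_obs(): the state, without advancing time (a new reading comes with each control period).
- get_image(name): name is "scene" or "side" or "wrist"; returns the picture (480x640x3 uint8, blue, green, red); there is no depth.
- calibration(name): a dict with "fx", "fy", "cx", "cy" (pixels), "D" ([k1, k2, p1, p2, k3] as OpenCV has them; the pictures are not rectified), "view" (4x4, takes a point from world to camera coordinates); the wrist camera has in their place "T_tool_cam" (4x4, takes a point from camera to tool coordinates, whose origin is the TCP and whose axes are the tool frame's). Camera axes: x right, y up, looking along -z (the intrinsics and any distortion apply to the point x, -y, -z); pixel columns grow to the right and rows downward; lengths in mm; the calibration is good to about 2 mm. A picture is of the moment at which its call begins: read the wrist's pose just before it. calibration takes no time and is no camera call.
- ctrl.close_job(): hands the job in, once; it reports no verdict.
The state is a dict: "t": time; "qpos": joint angles; "qvel": joint speeds; "joint_torque": joint torques, N m; "ee_pos": TCP position; "orientation": TCP orientation; "ft_force": force on the tool from outside, world axes, zero at the start; "moment": the same for the moment, N m; "width": finger opening in mm.
Only numpy, scipy, OpenCV 4.12 (cv2) and the standard library are available. Lean on these libraries where they do the work, as an engineer would, in place of code of your own. Each camera call takes 0.05 s, during which the arm holds its last target.

TASK

The two sample jars in the sloped two-bay stand are in each other's place: swap them, so that each sits in the bay the other had, pressed in past the spring pad until it bottoms firmly on the bay's floor, and released. You can park a jar on the dark mat on the way. Press the jars home with a firm push (about 15 to 20 N) but do not slam or ram them, do not turn a jar over, and leave the other things on the bench where they are.

Things in the scene. Friction and masses are not known exactly. Their poses are not given: they have to be found in the camera images.
- jar_blue: closed round sample jar, white with a blue cap and a paper band; 56 mm diameter over its whole height (cap included), 110 mm tall, the bottom 12 mm tapering to a 38 mm foot; 0.2 to 0.42 kg. Origin: centre of its underside; z along its axis to the cap. At the start it sits fully home in one of the two bays (which one varies), leaning with the bay.
- jar_red: closed round sample jar, brown with a red cap and a paper band; 56 mm diameter over its whole height (cap included), 110 mm tall, the bottom 12 mm tapering to a 38 mm foot; 0.2 to 0.42 kg. Origin: centre of its underside; z along its axis to the cap. At the start it sits fully home in one of the two bays (which one varies), leaning with the bay.
- bay_left: the left (+y) bay. Origin: centre of its floor, where the centre of a home jar's underside lies. z: axis of a home jar, leaning 30 degrees from vertical towards the robot; y: along the stand, to the left; x: up the slope. In its frame, mm: floor z = 0; front fence face at x = -28, up to z = 47, the jar leans on it; side walls 66 apart, up to z = 33; back block x = 47.
- bay_right: the right (-y) bay. Origin: centre of its floor, where the centre of a home jar's underside lies. z: axis of a home jar, leaning 30 degrees from vertical towards the robot; y: along the stand, to the left; x: up the slope. In its frame, mm: floor z = 0; front fence face at x = -28, up to z = 47, the jar leans on it; side walls 66 apart, up to z = 33; back block x = 47.
- pad_left: sprung rubber pad at the back of the left bay: round bar 14 mm thick, 28 wide, 34 mm above the floor. It stands 4 mm into the jar's place, yields up the slope by 10 mm (2 to 7 N) and pinches the jar on the fence, so the jar's weight alone does not take it down: push it in (4 to 10 N), or pull it out, along the bay's axis; home = hard stop on the floor. Origin: as the bay's while out.
- pad_right: sprung rubber pad at the back of the right bay: round bar 14 mm thick, 28 wide, 34 mm above the floor. It stands 4 mm into the jar's place, yields up the slope by 10 mm (2 to 7 N) and pinches the jar on the fence, so the jar's weight alone does not take it down: push it in (4 to 10 N), or pull it out, along the bay's axis; home = hard stop on the floor. Origin: as the bay's while out.
- floor_left: hard plastic floor plate of the left bay, 68 x 66 mm; origin and axes as the bay's (its upper face is z = 0).
- floor_right: hard plastic floor plate of the right bay, 68 x 66 mm; origin and axes as the bay's (its upper face is z = 0).
- stand: fixed stand: black base 170 x 350 x 10 mm with two white sloped bays, 130 mm apart along its y, their origins 60 mm above the bench. Origin: on the bench, 60 mm straight below the midpoint of the bay origins; z up, x away from the robot, y to the left.
- bar (a point): middle of the steel bar (12 mm thick) of the stand's hoop: level, along the stand's y, 165 mm to each side, 220 mm above the bench, then sloping back to upright legs 70 mm behind it. It is in the way of a gripper pointing straight down at a home jar, but leaves the way along the jar's leaning axis free (76 mm from that axis, on the far side).
- park (a point): free spot on the dark rubber mat (mat 160 x 220 x 4 mm, flat and fixed on the bench), on its upper face, 40 mm to -y of its centre in its own frame; z up, x and y along the mat's sides. A jar can stand upright here
- vial: small clear jar with white cap, 40 mm diameter, 75 mm tall, standing on the mat 115 mm to +y of the parking spot. Bystander. Origin: centre of underside
- beaker: open glass beaker, 72 mm diameter, 95 mm tall. Bystander. Origin: centre of underside
- reagent: brown bottle with black cap, 68 mm diameter, 170 mm tall. Bystander. Origin: centre of underside
- rinse: white bottle with blue cap, 60 mm diameter, 150 mm tall. Bystander. Origin: centre of underside
- tip_box: orange divided open box 120 x 85 x 60 mm. Bystander. Origin: centre of underside
- spatula: spatula with blue handle, 170 mm long, lying along its x. Bystander. Origin: centre of underside

How it is judged:
By the outcome, as a careful person would: the job done as asked, in the order asked, and still so for the second after the job is handed in, with the robot touching nothing.
It also fails if it takes over 72 s, if anything falls off the work surface, if the arm or the gripper's body presses on something with over 40 N, if the wrist force passes 120 N, or if a joint passes its speed limit or range.

## Working session

There is one attempt and no reset: what is moved stays moved. The work goes in short steps, Python scripts to look and compute and a tool call to move; the robot and the scene stay as the last step left them, time stands still between calls to the robot, and variables do not carry over. Pictures are saved under pics/ and viewed, and the job is handed in when it is done.

Besides the shell and the picture viewer there is one more tool, called after ">>>" as name([rows], argument=value, ...), one row to a line, values as JSON. move_arm: Moves the arm, as the interface text tells. Its arguments: {"type":"object","properties":{"rows":{"type":"array"}},"required":["rows"]}

```bash
ls -la; mkdir -p pics
python3 - <<'E'
from workcell import ctrl, get_image, calibration
import cv2
print(ctrl.get_obs())
for n in("scene","side","wrist"):
    cv2.imwrite(f"pics/{n}0.png",get_image(n)); print(n,calibration(n))
print([a for a in dir(ctrl) if a[0]!='_'])
E
```

```text
total 12
drwxr-xr-x  3 agent agent 4096 Dec  6 07:11 .
drwxr-xr-x 23 root  root  4096 Dec  6 07:11 ..
drwxr-xr-x  2 agent agent 4096 Dec  6 07:11 pics
{'t': 0.0, 'qpos': array([ 1.17302265e+00,  4.23808870e-01,  1.63071781e+00, -3.05478753e-05,
        1.08861018e+00, -1.89929896e-02]), 'qvel': array([-1.33267844e-03, -1.00216482e-03, -7.07098508e-04,  1.16134467e-03,
        8.21867060e-05, -6.66681651e-06]), 'joint_torque': array([ 1.87336758e-03, -5.44636846e+01, -2.73662138e+01,  6.44563045e-02,
        2.29376979e-02, -1.33212179e-04]), 'ee_pos': array([230.87375635, 580.17379593, 221.91074445]), 'orientation': array([ 0.29597571,  1.55058619, -0.29836945]), 'ft_force': array([ 0.37439507,  0.24825026, -0.02298788]), 'moment': array([ 0.00086841,  0.02130434, -0.02709115]), 'width': 87.92862916445246}
scene {'fx': 533.2937580932619, 'fy': 533.2937580932619, 'cx': 318.1302474340054, 'cy': 239.212947756985, 'D': array([-0.05478188,  0.        ,  0.        ,  0.        ,  0.        ]), 'view': array([[-2.35154632e-01,  9.71953406e-01,  2.97927383e-03,
         1.55510138e+02],
    
[... 686 characters left out ...]
25660493e+03],
       [ 0.00000000e+00,  0.00000000e+00,  0.00000000e+00,
         1.00000000e+00]])}
wrist {'fx': 420.4359002560776, 'fy': 420.4359002560776, 'cx': 325.0751997770006, 'cy': 234.87529562781953, 'D': array([-0.02840322,  0.        ,  0.        ,  0.        ,  0.        ]), 'T_tool_cam': array([[-1.20207589e-03,  2.44499556e-01, -9.69648659e-01,
        -1.62180789e+02],
       [ 9.99999275e-01,  2.19307249e-04, -1.18440270e-03,
        -5.04774842e-01],
       [-7.69349543e-05, -9.69649379e-01, -2.44499642e-01,
        -6.54538918e+01],
       [ 0.00000000e+00,  0.00000000e+00,  0.00000000e+00,
         1.00000000e+00]])}
['Unreachable', 'close_job', 'get_obs', 'hold_point_z']
```

View pics/scene0.png

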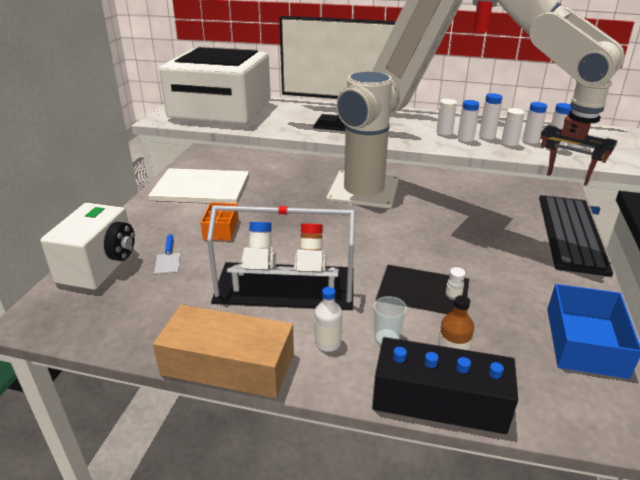

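View pics/side0.png

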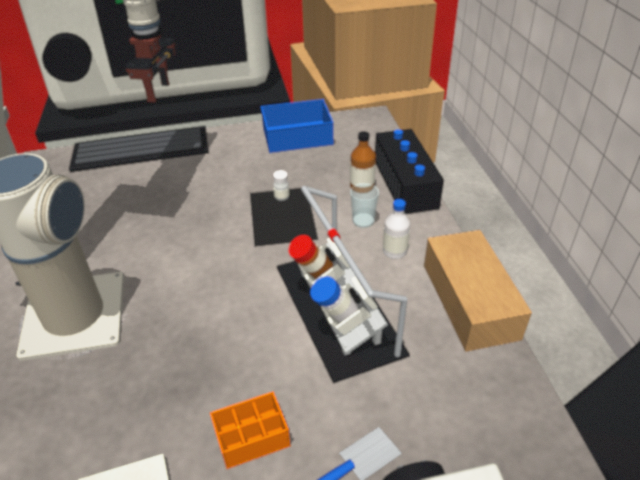

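View pics/wrist0.png

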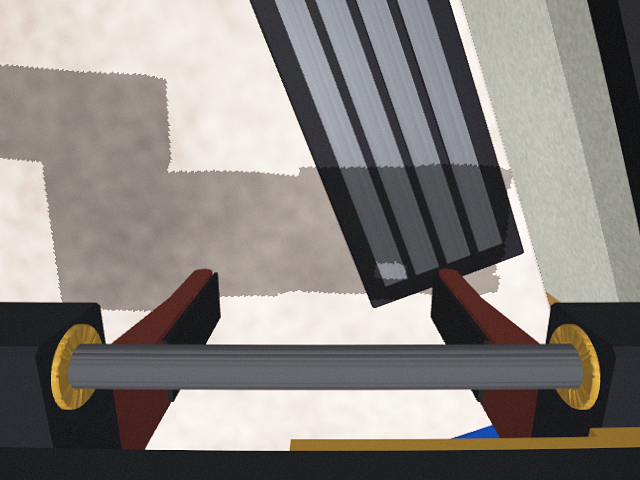

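Run:
```python
from workcell import ctrl
from scipy.spatial.transform import Rotation as R
o=ctrl.get_obs();print(R.from_rotvec(o['orientation']).as_matrix().round(3), ctrl.hold_point_z)
```

```text
[[-0.     0.37   0.929]
 [-0.001  0.929 -0.37 ]
 [-1.    -0.001  0.   ]] 18.700000000000003
```

```bash
cat > h.py <<'E'
import numpy as np, cv2
from workcell import ctrl,get_image,calibration
from scipy.spatial.transform import Rotation as R
def cam(n,obs=None):
    c=calibration(n); K=np.array([[c['fx'],0,c['cx']],[0,c['fy'],c['cy']],[0,0,1]])
    if n=='wrist':
        T=np.eye(4);T[:3,:3]=R.from_rotvec(obs['orientation']).as_matrix();T[:3,3]=obs['ee_pos']
        M=T@c['T_tool_cam']
    else: M=np.linalg.inv(c['view'])
    return K,np.array(c['D']),M
def ray(C,uv):
    K,D,M=C
    p=cv2.undistortPoints(np.array([[uv]],float),K,D)[0,0]
    d=M[:3,:3]@np.array([p[0],-p[1],-1.]); return M[:3,3],d/np.linalg.norm(d)
def onz(C,uv,z):
    o,d=ray(C,uv); return o+d*(z-o[2])/d[2]
def tri(obs):
    A=np.zeros((3,3));b=np.zeros(3);L=[]
    for C,uv in obs:
        o,d=ray(C,uv);P=np.eye(3)-np.outer(d,d);A+=P;b+=P@o;L.append((o,P))
    x=np.linalg.solve(A,b); return x,[round(float(np.linalg.norm(P@(x-o))),1) for o,P in L]
def proj(C,X):
    K,D,M=C; p=np.linalg.inv(M)@np.append(X,1); p=np.array([[p[0],-p[1],-p[2]]])
    return cv2.projectPoints(p,np.zeros(3),np.zeros(3),K,D)[0][0,0]
E
python3 - <<'E'
import cv2
a=cv2.imread('pics/scene0.png');b=cv2.imread('pics/side0.png')
cv2.imwrite('pics/s1.png',cv2.resize(a[190:320,200:400],None,fx=4,fy=4,interpolation=cv2.INTER_CUBIC))
cv2.imwrite('pics/d1.png',cv2.resize(b[170:390,240:440],None,fx=2.7,fy=2.7,interpolation=cv2.INTER_CUBIC))
cv2.imwrite('pics/s2.png',cv2.resize(a[255:355,360:500],None,fx=5,fy=5,interpolation=cv2.INTER_CUBIC))
E
```

```text
(no output)
```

View pics/s1.png

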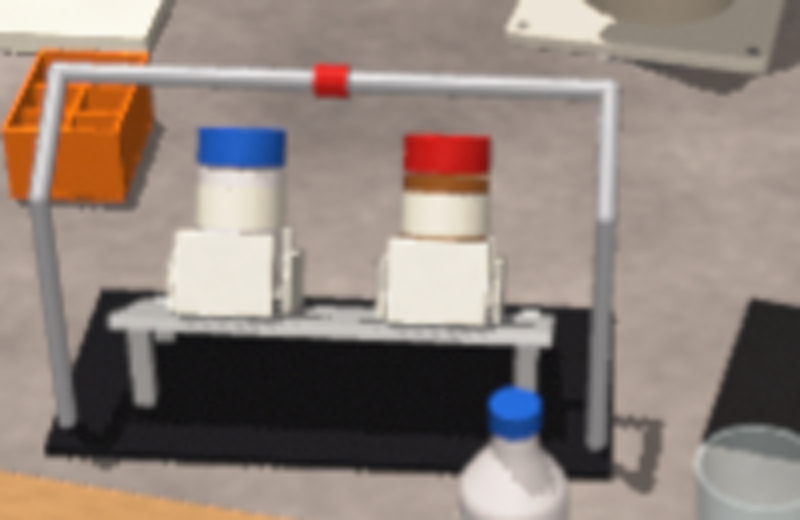

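View pics/d1.png

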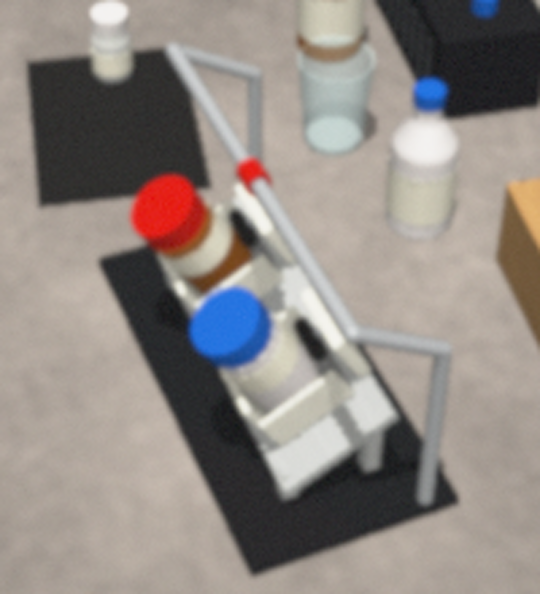

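View pics/s2.png

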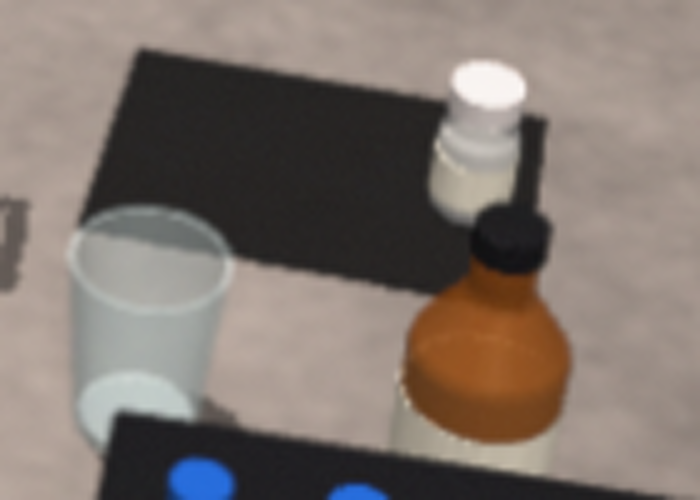

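Run:
```python
from h import *
S=cam('scene');D=cam('side')
for n,a,b in [('barL',(353,212),(305.2,187.8)),('barR',(215,208),(370.7,294.1)),('barmid',(282.8,210.3),(333.7,234.1))]:
    print(n,*tri([(S,a),(D,b)]))
for n,C,uv,z in [('base nearR',S,(225.75,262.5),8),('base farR',S,(212,303.7),8),('base farL',S,(353,308.7),8),
 ('base nearL d',D,(277,267),10),('base nearR d',D,(333.7,382.2),10),('base farR d',D,(409.3,354.4),10),
 ('mat nearR',S,(388,265),4),('mat nearL',S,(469,279),4),('mat nearL d',D,(250.4,193),4),('mat nearR d',D,(254.8,245.2),4),('mat farR d',D,(317,238.5),4)]:
    print(n,onz(C,uv,z).round(1))
# caps
im={n:cv2.imread(f'pics/{n}0.png') for n in('scene','side')}
for n,C in(('scene',S),('side',D)):
    h=cv2.cvtColor(im[n],cv2.COLOR_BGR2HSV)
    for col,(lo,hi) in {'red':((0,170,100),(6,255,255)),'blue':((105,170,100),(120,255,255))}.items():
        m=cv2.inRange(h,lo,hi); nn,_,st,ce=cv2.connectedComponentsWithStats(m)
        for i in range(1,nn):
            if 60<st[i][4]<3000: print(n,col,st[i],ce[i].round(1))
```

```text
barL [546.6988081   55.16948443 220.77372418] [1.2, 1.2]
barR [ 601.44683705 -270.43962023  217.68650654] [1.3, 1.3]
barmid [ 573.98915353 -107.14373509  220.07973296] [1.1, 1.1]
base nearR [ 532.2 -289.9    8. ]
base farR [ 703.9 -257.     8. ]
base farL [639.6  81.5   8. ]
base nearL d [470.3  42.7  10. ]
base nearR d [ 530.2 -297.4   10. ]
base farR d [ 694.1 -266.    10. ]
mat nearR [432.4 140.    4. ]
mat nearL [444.9 355.7   4. ]
mat nearL d [442.  352.3   4. ]
mat nearR d [428.5 136.9   4. ]
mat farR d [583.4 127.2   4. ]
scene red [173   0  28  19 470] [186.9   8.7]
scene red [201   0  28  20 503] [215.    9.2]
scene red [230   1  29  20 511] [244.1  10.7]
scene red [ 453    1   68   35 1431] [485.   21.4]
scene red [260   2  29  20 470] [272.8  11.1]
scene red [291   3  28  14 350] [304.6   9.7]
scene red [322   5  29  14 355] [336.3  11.2]
scene red [354   6  30  14 383] [368.6  12.6]
scene red [387   8  14  13 149] [392.6  13.3]
scene red [176  21  27  19 443] [189.2  29.7]
scene red [598  20  35  24 544] [616.6  29.4]
scene red [203  22  28  19 474] [216.8  30.9]
scene re
[... 648 characters left out ...]
 blue [394 347  13  16 173] [399.5 353.9]
scene blue [425 352  13  16 182] [430.9 359.2]
scene blue [457 357  14  16 187] [463.3 364.4]
scene blue [489 362  15  17 193] [495.9 369.7]
side red [ 266    0   38  101 2200] [284.4  34.1]
side red [ 430    0   27   93 1592] [442.4  40.5]
side red [289 234  27  29 563] [301.9 248.1]
side blue [ 260  100   73   51 2943] [296.5 124.7]
side blue [394 131   9   9  68] [397.9 134.5]
side blue [400 140  10  11  92] [404.4 144.9]
side blue [407 152  10  11  95] [411.5 156.9]
side blue [415 164  10  12 102] [419.4 169.6]
side blue [394 198  12  12 118] [399.5 203.8]
side blue [310 278  29  27 598] [324.5 291.2]
side blue [320 461  34  19 267] [338.5 471.5]
```

>>> move_arm([
  [16,-56,60,0.046,-1],
  [32,-112,108,0.092,-1],
  [48,-168,108,0.138,-1],
  [64,-224,108,0.185,-1],
  [80,-280,108,0.231,-1],
  [97,-336,108,0.277,-1],
  [113,-392,108,0.323,-1],
  [129,-448,108,0.369,-1],
  [145,-504,108,0.415,-1],
  [161,-560,108,0.461,-1],
  [177,-617,108,0.508,-1],
  [193,-673,108,0.554,-1],
])

```text
t: 1.65
ee_pos: [424.0, -94.7, 330.2]
orientation: [-0.139, 1.566, 0.138]
ft_force: [0.8, 0.6, 0.6]
width: 88.1
```

Run:
```python
from h import *
import pickle
o=ctrl.get_obs(); im=get_image('wrist'); cv2.imwrite('pics/w1.png',im); pickle.dump(o,open('w1.pkl','wb'))
print(o['t'],o['ee_pos'],R.from_rotvec(o['orientation']).as_matrix().round(3),o['qvel'].round(3))
```

```text
1.65 [423.99247121 -94.71656249 330.17976996] [[ 0.001 -0.175  0.984]
 [-0.001  0.984  0.175]
 [-1.    -0.001  0.   ]] [-0.984  0.36  -0.354  0.002 -0.01  -1.343]
```

View pics/w1.png

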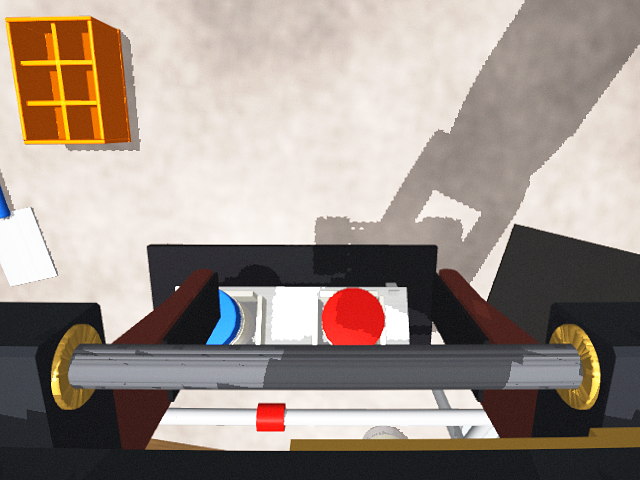

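>>> move_arm([
  [55,-30,0,0,-1],
  [120,-40,0,0,-1],
  [120,-40,0,0,-1],
  [120,-40,0,0,-1],
  [120,-40,0,0,-1],
])

```text
t: 2.33
ee_pos: [544.4, -139.5, 330.4]
orientation: [-0.142, 1.566, 0.135]
ft_force: [-0.2, -0.1, 0.1]
width: 87.9
```

```bash
cat > snap.py <<'E'
import sys,pickle
from h import *
n=sys.argv[1]
o=ctrl.get_obs(); im=get_image('wrist'); cv2.imwrite(f'pics/{n}.png',im); pickle.dump(o,open(f'{n}.pkl','wb'))
print(o['t'],o['ee_pos'].round(1),R.from_rotvec(o['orientation']).as_matrix().round(3).tolist(),abs(o['qvel']).max().round(3),o['ft_force'].round(1))
E
python3 snap.py w2
```

```text
2.325 [ 544.4 -139.5  330.4] [[0.001, -0.176, 0.984], [-0.005, 0.984, 0.176], [-1.0, -0.005, 0.0]] 0.011 [-0.2 -0.1  0.1]
```

>>> move_arm([
  [-10,50,0,0,-1],
  [-18,90,0,0,-1],
  [-18,90,0,0,-1],
  [-18,90,0,0,-1],
])

```text
t: 2.88
ee_pos: [526.2, -49.6, 331.2]
orientation: [-0.143, 1.564, 0.135]
ft_force: [-0.4, -0.4, -1.2]
width: 87.6
```

```bash
python3 snap.py w3
```

```text
2.875 [526.2 -49.6 331.2] [[0.003, -0.176, 0.984], [-0.005, 0.984, 0.176], [-1.0, -0.006, 0.002]] 0.018 [-0.4 -0.4 -1.2]
```

View pics/w2.png

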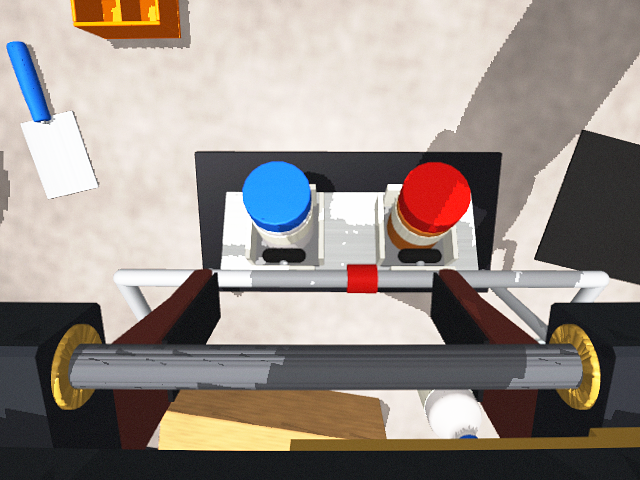

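View pics/w3.png

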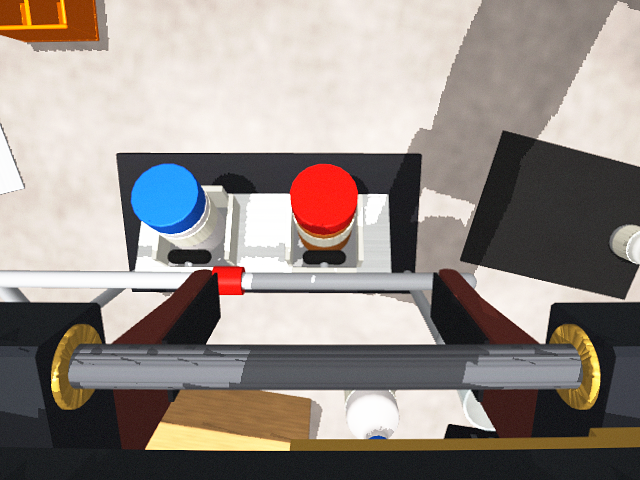

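Run:
```python
from h import *
import pickle
V=[];M=[]
for n in('w2','w3'):
    o=pickle.load(open(n+'.pkl','rb'));C=cam('wrist',o);V.append(C)
    im=cv2.imread(f'pics/{n}.png');h=cv2.cvtColor(im,cv2.COLOR_BGR2HSV)
    d={}
    red=cv2.inRange(h,(0,200,60),(5,255,255))|cv2.inRange(h,(175,200,60),(180,255,255));blue=cv2.inRange(h,(100,170,80),(115,255,255))
    for col,m in(('red',red),('blue',blue)):
        nn,lab,st,ce=cv2.connectedComponentsWithStats(m)
        for i in range(1,nn):
            x,y,w,hh,a=st[i]
            if a>1500 and y>100: d[col]=(x+w/2-.5,y,w,hh); 
            elif col=='red' and 200<a<1500 and 250<y<290 : d['bar']=tuple(ce[i])+(w,hh)
    dark=cv2.inRange(h,(0,0,0),(180,255,60))
    print(n,d); M.append(d)
u=0.177;ex=np.array([np.cos(u),np.sin(u),0]);ey=np.array([-np.sin(u),np.cos(u),0])
P={}
for k in('red','blue','bar'):
    p,e=tri([(V[i],M[i][k][:2]) for i in(0,1)]);P[k]=p
    print(k,p.round(1),e)
d=P['red']-P['blue'];print('pair dist',np.linalg.norm(d),'yaw',np.arctan2(-d[0],d[1]))
for k in('red','blue'):
    print(k,'bay origin est',(P[k]+79.2*ex-np.array([0,0,141.3-60])).round(1))
b=P['bar'];print('bays from bar',(b+4.6*ex+65*ey).round(1),(b+4.6*ex-65*ey).round(1))
# base corners near & mat
for n,i,uv,z in [('nearL',0,(501,153),10),('nearR',0,(195,152),10),('nearL',1,(421,154),10),('nearR',1,(117,153),10),
  ('mat nearR',1,(503,131),4),('mat farR',1,(461,262),4),('mat farL',1,(622,297),4),('mat nearR',0,(582,130),4),('mat farR',0,(535,259),4)]:
    print(n,i,onz(V[i],uv,z).round(1))
print('mat nearR tri',tri([(V[1],(503,131)),(V[0],(582,130))]),tri([(V[1],(461,262)),(V[0],(535,259))]))
print('base tri',tri([(V[0],(501,153)),(V[1],(421,154))]),tri([(V[0],(195,152)),(V[1],(117,153))]))
```

```text
w2 {'red': (np.float64(434.0), np.int32(162), np.int32(73), np.int32(71)), 'bar': (np.float64(361.8404384896468), np.float64(278.5663824604141), np.int32(31), np.int32(28)), 'blue': (np.float64(276.0), np.int32(161), np.int32(69), np.int32(71))}
w3 {'red': (np.float64(323.5), np.int32(164), np.int32(68), np.int32(71)), 'bar': (np.float64(228.91129032258064), np.float64(279.56935483870967), np.int32(33), np.int32(28)), 'blue': (np.float64(167.5), np.int32(164), np.int32(74), np.int32(70))}
red [490.2 -59.1 141.2] [0.0, 0.0]
blue [ 513.  -188.   139.1] [0.3, 0.3]
bar [ 573.1 -110.   220.7] [0.3, 0.3]
pair dist 130.9322330120237 yaw 0.17477946007487472
red bay origin est [568.2 -45.2  59.9]
blue bay origin est [ 591.  -174.1   57.8]
bays from bar [566.2 -45.2 220.7] [ 589.1 -173.1  220.7]
nearL 0 [470.7  47.9  10. ]
nearR 0 [ 530.8 -293.6   10. ]
nearL 1 [470.4  48.4  10. ]
nearR 1 [ 529.9 -292.7   10. ]
mat nearR 1 [428.6 135.7   4. ]
mat farR 1 [588.4 128.    4. ]
mat farL 1 [597.4 341.8   4. ]
mat nearR 0 [428.8 135.    4. ]
mat farR 0 [586.3 126.7   4. ]
mat nearR tri (array([4.28359872e+02, 1.37243481e+02, 8.81554390e-02]), [0.0, 0.0]) (array([587.95826611, 128.63020835,   1.39252488]), [1.1, 1.1])
base tri (array([470.57825029,  49.10098403,   6.91219552]), [0.1, 0.1]) (array([ 531.10238846, -295.41971998,    4.11926973]), [0.3, 0.3])
```

>>> move_arm([
  [-13,-5,-20,0,-1],
  [-13,-5,-60,0,-1],
  [-13,-5,-100,0,-1],
  [-13,-5,-140,0,-1],
  [-13,-5,-170,0,-1],
  [-13,-5,-190,0,-1],
  [-13,-5,-207,0,-1],
  [-13,-5,-207,0,-1],
  [-13,-5,-207,0,-1],
])

```text
t: 4.05
ee_pos: [514.0, -55.4, 124.7]
orientation: [-0.143, 1.563, 0.134]
ft_force: [-0.9, 0.4, -0.6]
width: 87.7
```

```bash
python3 snap.py w4; python3 -c "
from h import *
cv2.imwrite('pics/d4.png',cv2.resize(get_image('side')[130:350,230:430],None,fx=2.7,fy=2.7))"
```

```text
4.05 [514.  -55.4 124.7] [[0.004, -0.175, 0.985], [-0.005, 0.985, 0.175], [-1.0, -0.006, 0.003]] 0.009 [-0.9  0.4 -0.6]
```

View pics/w4.png

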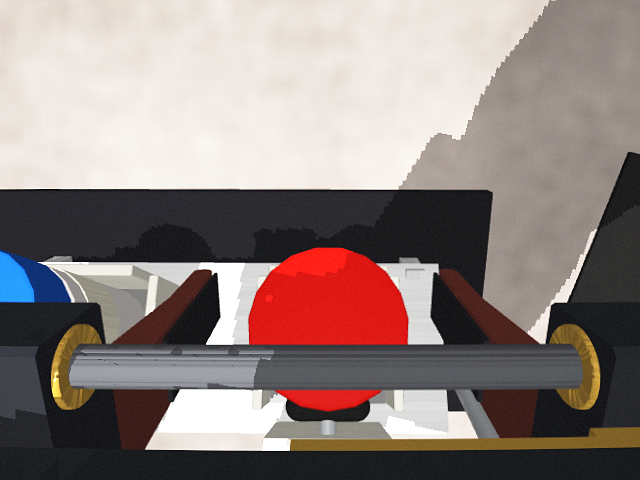

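View pics/d4.png

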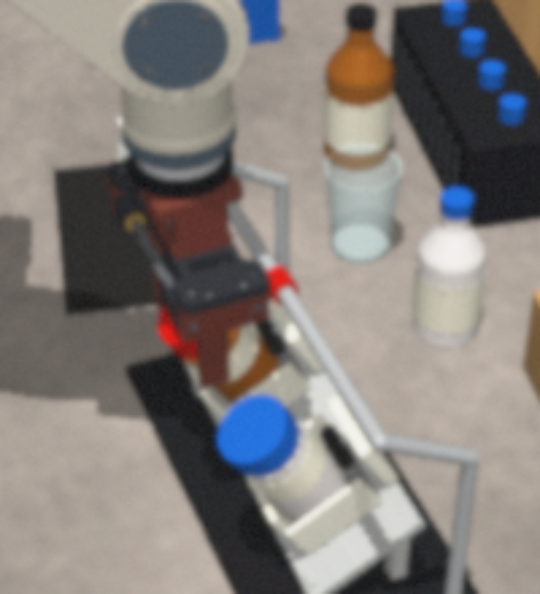

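>>> move_arm([
  [0,0,0,0,1],
  [0,0,0,0,1],
  [0,0,0,0,1],
  [0,0,0,0,1],
  [0,0,0,0,1],
  [0,0,0,0,1],
])

```text
t: 4.9
ee_pos: [514.0, -55.0, 125.1]
orientation: [-0.142, 1.563, 0.134]
ft_force: [-2.0, 3.1, 4.7]
width: 55.4
```

>>> move_arm([
  [-2,0,4,0,1],
  [-5,-1,8.5,0,1],
  [-7.5,-1.3,13,0,1],
  [-10,-1.7,17.3,0,1],
  [-15,-2.6,26,0,1],
  [-20,-3.5,34.6,0,1],
  [-20,-3.5,34.6,0,1],
])

```text
t: 5.78
ee_pos: [493.3, -58.6, 160.5]
orientation: [-0.142, 1.563, 0.134]
ft_force: [0.2, 0.1, -3.4]
width: 55.5
```

```bash
python3 snap.py w5; python3 -c "
from h import *
cv2.imwrite('pics/d5.png',cv2.resize(get_image('side')[130:350,230:430],None,fx=2.7,fy=2.7))"
```

```text
5.775 [493.3 -58.6 160.5] [[0.004, -0.175, 0.985], [-0.005, 0.985, 0.175], [-1.0, -0.006, 0.003]] 0.019 [ 0.2  0.1 -3.4]
```

View pics/w5.png

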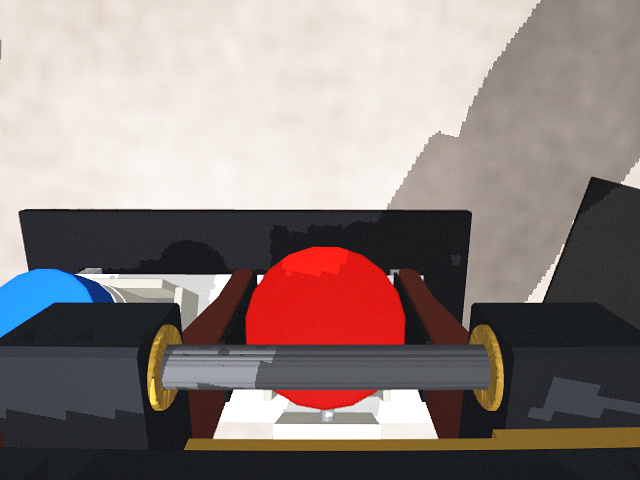

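View pics/d5.png

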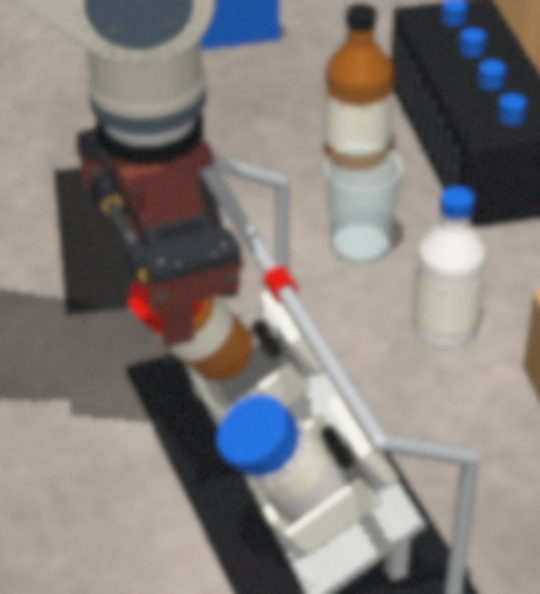

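>>> move_arm([
  [-11,-2,19,0,1],
  [-23,-4,40,0,1],
  [-25,20,40,0,1],
  [-28,70,40,0,1],
  [-32,125,40,0,1],
  [-35,180,20,0,1],
  [-37,230,-10,0,1],
  [-38,248,-40,0,1],
  [-38,248,-65,0,1],
  [-38,248,-70,0,1],
  [-38,248,-70,0,1],
])

```text
t: 7.25
ee_pos: [455.6, 189.2, 89.9]
orientation: [-0.142, 1.564, 0.133]
ft_force: [0.3, 0.0, -3.5]
width: 55.5
```

```bash
python3 snap.py w6; python3 -c "
from h import *
cv2.imwrite('pics/d6.png',cv2.resize(get_image('side')[90:310,180:430],None,fx=2.7,fy=2.7))"
```

```text
7.25 [455.6 189.2  89.9] [[0.003, -0.175, 0.985], [-0.005, 0.985, 0.175], [-1.0, -0.006, 0.002]] 0.023 [ 0.3  0.  -3.5]
```

View pics/d6.png

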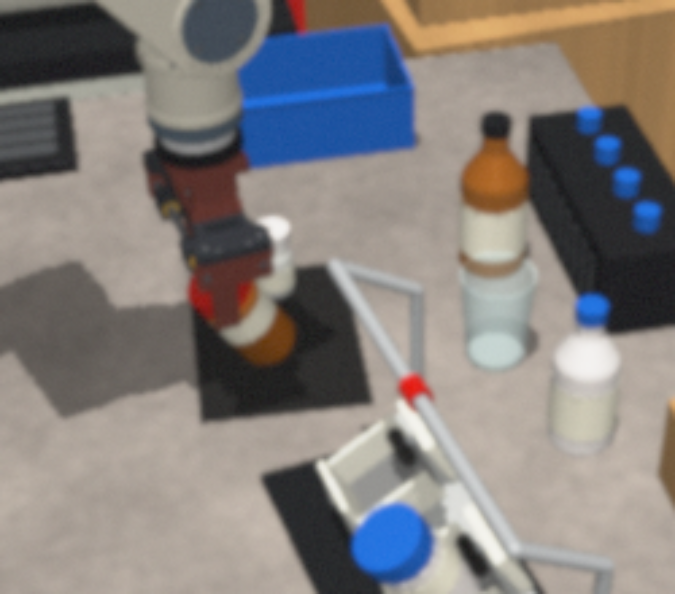

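>>> move_arm([
  [0,0,-6,0,1],
  [0,0,-10,0,1],
  [0,0,-12,0,1],
  [0,0,-12,0,1],
])

```text
t: 7.85
ee_pos: [456.2, 189.3, 78.6]
orientation: [-0.142, 1.562, 0.134]
ft_force: [0.5, 0.4, -3.8]
width: 55.8
```

>>> move_arm([
  [0,0,-2,0,1],
  [0,0,-4,0,1],
  [0,0,-4,0,1],
])

```text
t: 8.22
ee_pos: [456.0, 189.5, 77.0]
orientation: [-0.141, 1.562, 0.134]
ft_force: [-10.4, -2.1, 32.2]
width: 55.4
```

>>> move_arm([
  [0,0,0,0,1],
  [4.1,0.7,1.3,0,1],
  [8.2,1.4,2.7,0,1],
  [12.4,2.2,4,0,1],
  [16.5,2.9,5,0,1],
])

```text
t: 8.85
ee_pos: [473.1, 192.5, 81.8]
orientation: [-0.141, 1.562, 0.134]
ft_force: [0.0, -0.6, -4.3]
width: 55.7
```

```bash
python3 snap.py w7; python3 -c "
from h import *
cv2.imwrite('pics/d7.png',cv2.resize(get_image('side')[90:310,180:430],None,fx=2.7,fy=2.7))"
```

```text
8.85 [473.1 192.5  81.8] [[0.005, -0.174, 0.985], [-0.004, 0.985, 0.174], [-1.0, -0.005, 0.004]] 0.073 [ 0.  -0.6 -4.3]
```

View pics/d7.png

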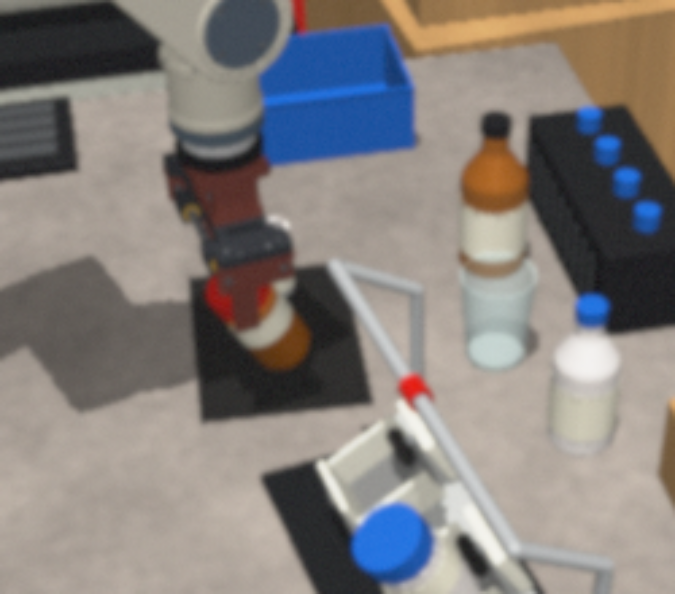

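View pics/w7.png

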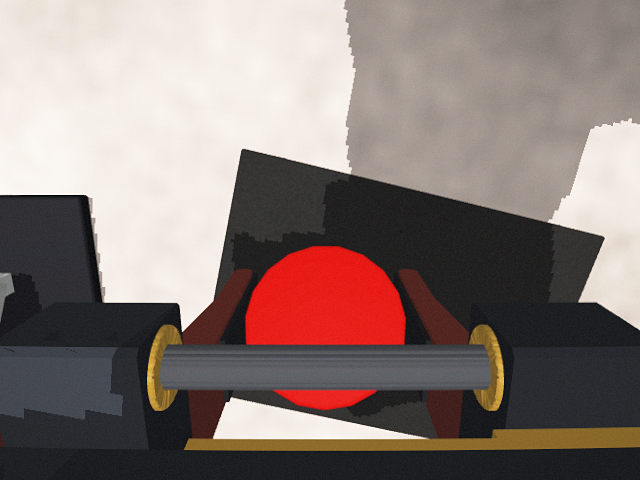

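>>> move_arm([
  [0,0,40,0,1],
  [-10,-20,90,0,1],
  [-25,-70,90,0,1],
  [-44,-125,90,0,1],
  [-44,-180,90,0,1],
  [-44,-235,80,0,1],
  [-44,-262,60,0,1],
  [-44,-262,49,0,1],
  [-44,-262,49,0,1],
  [-44,-262,49,0,1],
])

```text
t: 10.2
ee_pos: [429.6, -68.6, 131.2]
orientation: [-0.142, 1.561, 0.135]
ft_force: [-0.1, 1.1, -4.5]
width: 55.5
```

```bash
python3 snap.py w8; python3 -c "
from h import *
cv2.imwrite('pics/d8.png',cv2.resize(get_image('side')[130:350,180:430],None,fx=2.7,fy=2.7))"
```

```text
10.2 [429.6 -68.6 131.2] [[0.006, -0.176, 0.984], [-0.004, 0.984, 0.176], [-1.0, -0.005, 0.005]] 0.008 [-0.1  1.1 -4.5]
```

View pics/d8.png

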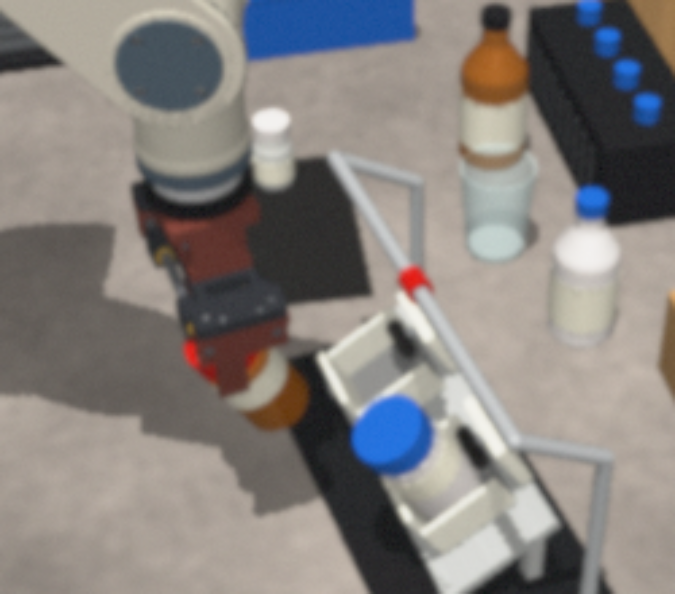

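>>> move_arm([
  [6,1,0,0,1],
  [12,2.1,0,0,1],
  [16,2.8,0,0,1],
  [20,3.5,0,0,1],
  [24,4.2,0,0,1],
  [27,4.8,0,0,1],
])

```text
t: 11.05
ee_pos: [451.7, -64.0, 130.7]
orientation: [-0.142, 1.571, 0.136]
ft_force: [-17.3, -3.4, 12.6]
width: 55.5
```

```bash
python3 snap.py w9; python3 -c "
from h import *
cv2.imwrite('pics/d9.png',cv2.resize(get_image('side')[130:350,180:430],None,fx=2.7,fy=2.7))"
```

```text
11.05 [451.7 -64.  130.7] [[-0.005, -0.176, 0.984], [-0.004, 0.984, 0.176], [-1.0, -0.003, -0.005]] 0.038 [-17.3  -3.4  12.6]
```

View pics/d9.png

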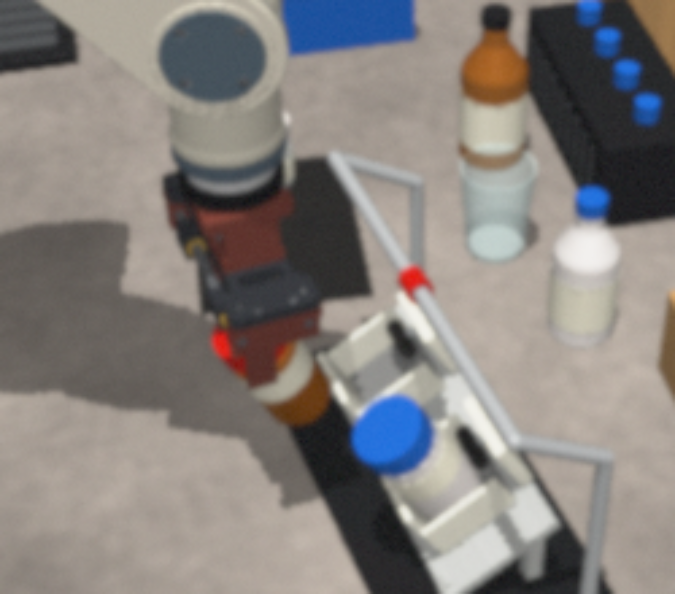

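>>> move_arm([
  [2,0.4,0,0,1],
  [5,0.9,3,0,1],
  [8,1.4,6,0,1],
  [11,1.9,8.5,0,1],
  [14.3,2.5,11,0,1],
  [14.3,2.5,11,0,1],
])

```text
t: 11.9
ee_pos: [466.4, -61.2, 141.8]
orientation: [-0.142, 1.571, 0.137]
ft_force: [-5.1, -0.4, -3.4]
width: 55.4
```

```bash
python3 snap.py w10; python3 -c "
from h import *
cv2.imwrite('pics/d10.png',cv2.resize(get_image('side')[130:350,180:430],None,fx=2.7,fy=2.7))"
```

```text
11.9 [466.4 -61.2 141.8] [[-0.004, -0.176, 0.984], [-0.004, 0.984, 0.176], [-1.0, -0.003, -0.005]] 0.008 [-5.1 -0.4 -3.4]
```

View pics/d10.png

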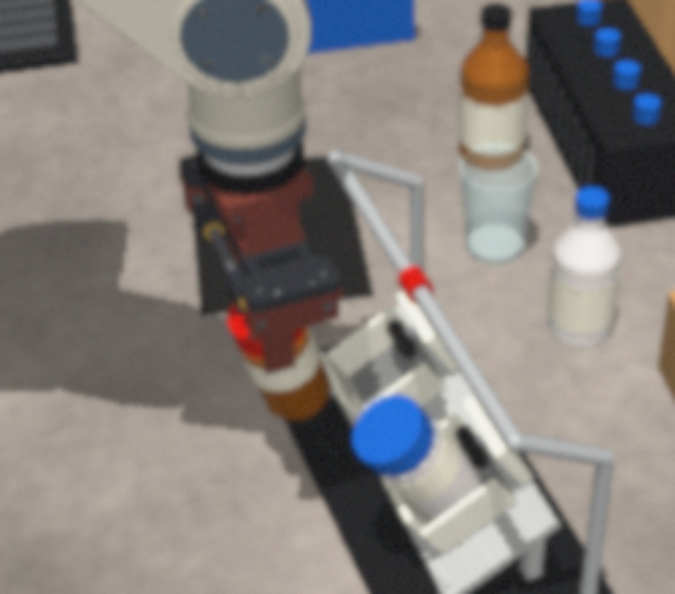

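View pics/w10.png

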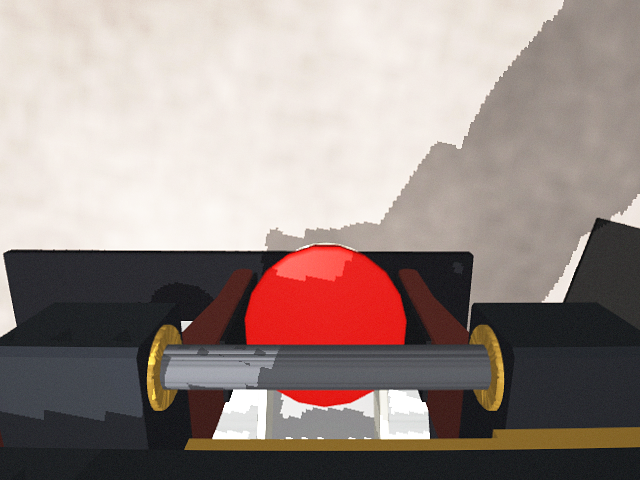

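>>> move_arm([
  [4,0.7,2,0,1],
  [8,1.4,4.5,0,1],
  [12,2.1,6.5,0,1],
  [16,2.8,8.5,0,1],
  [20,3.5,10,0,1],
  [20,3.5,10,0,1],
])

```text
t: 12.75
ee_pos: [487.0, -57.7, 151.9]
orientation: [-0.142, 1.57, 0.136]
ft_force: [-4.9, 0.0, -1.3]
width: 55.2
```

```bash
python3 snap.py w11; python3 -c "
from h import *
cv2.imwrite('pics/d11.png',cv2.resize(get_image('side')[130:350,180:430],None,fx=2.7,fy=2.7))
cv2.imwrite('pics/s11.png',cv2.resize(get_image('scene')[130:330,180:430],None,fx=3,fy=3))"
```

```text
12.75 [487.  -57.7 151.9] [[-0.003, -0.176, 0.984], [-0.004, 0.984, 0.176], [-1.0, -0.003, -0.004]] 0.006 [-4.9  0.  -1.3]
```

View pics/d11.png

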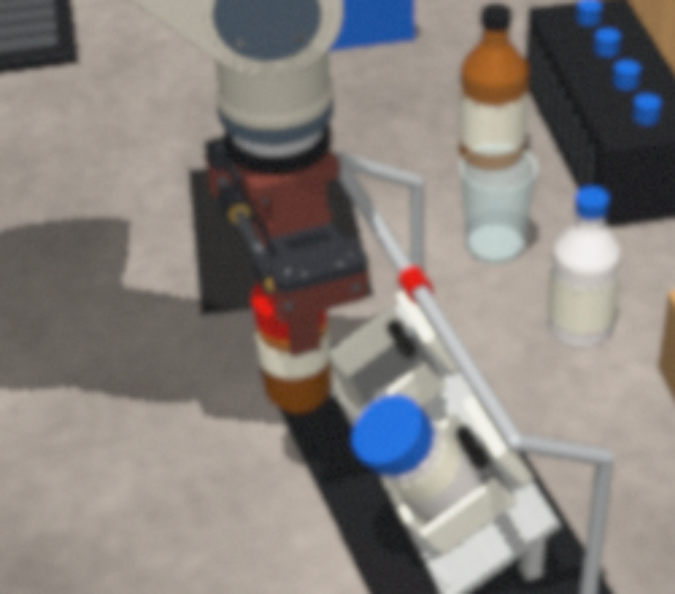

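View pics/s11.png

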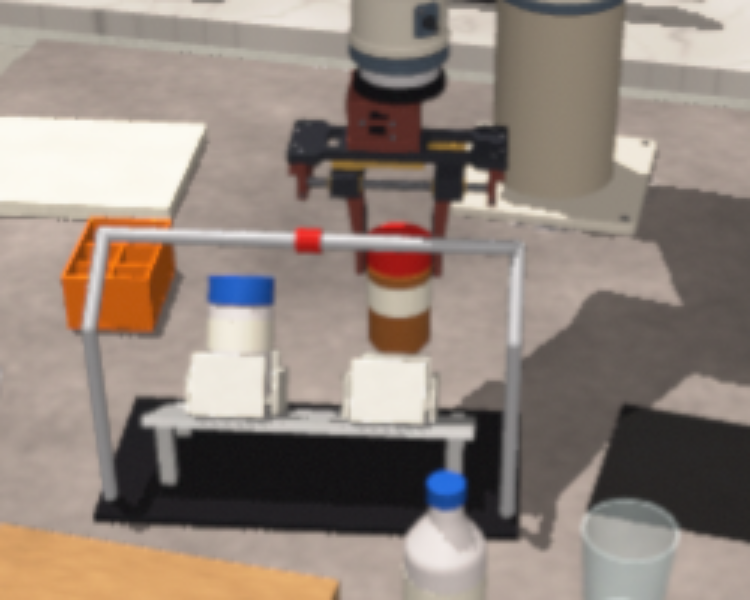

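Run:
```python
from h import *
D=cam('side');im=cv2.imread('pics/d11.png')
H=np.array([487,-57.7,171.]);ex=np.array([.985,.174,0])
for th in (-5,0,5,10,15,20):
    t=np.radians(th);a=-np.sin(t)*ex+np.cos(t)*np.array([0,0,1]);p=np.cos(t)*ex+np.sin(t)*np.array([0,0,1])
    b=H+4.8*p-99.5*a
    f=lambda X:((proj(D,X)-[180,130])*2.7).round(0)
    q,c=f(b+15*a),f(b+90*a)
    print(th,'bottom',f(b),'top',f(b+110*a),'band',f(b+50*a),'ang',np.degrees(np.arctan2(q[0]-c[0],q[1]-c[1])).round(1))
```

```text
-5 bottom [291. 399.] top [296. 294.] band [293. 353.] ang -2.4
0 bottom [302. 396.] top [294. 294.] band [299. 351.] ang 4.1
5 bottom [312. 393.] top [293. 294.] band [304. 349.] ang 10.2
10 bottom [322. 388.] top [292. 294.] band [309. 347.] ang 17.4
15 bottom [331. 383.] top [291. 294.] band [314. 344.] ang 23.9
20 bottom [341. 378.] top [290. 294.] band [318. 341.] ang 31.6
```

Run:
```python
import cv2
im=cv2.imread('pics/d11.png')
cv2.imwrite('pics/d11z.png',cv2.resize(im[260:440,200:380],None,fx=3,fy=3))
```

```text
(no output)
```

View pics/d11z.png

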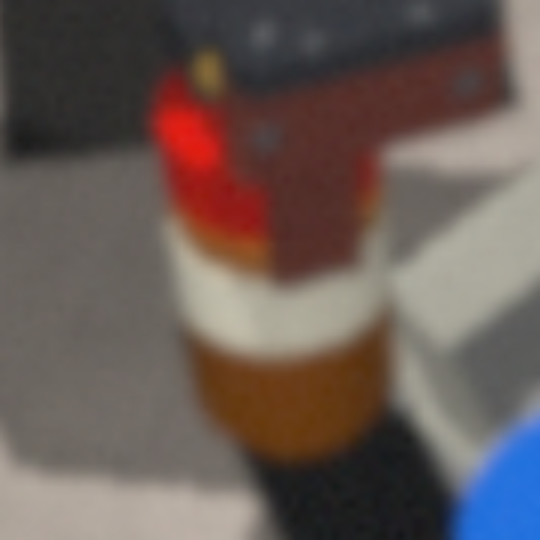

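>>> move_arm([
  [-15,-3,10,0,1],
  [-20,20,20,0,1],
  [-20,70,20,0,1],
  [-20,120,20,0,1],
  [-20,170,20,0,1],
  [-15,215,15,0,1],
  [0,245,0,0,1],
  [15,256,-20,0,1],
  [19,256,-40,0,1],
  [19,256,-52,0,1],
  [19,256,-57,0,1],
  [19,256,-57,0,1],
])

```text
t: 14.4
ee_pos: [505.8, 198.0, 95.2]
orientation: [-0.142, 1.569, 0.136]
ft_force: [-0.6, 0.3, -2.6]
width: 55.7
```

```bash
python3 snap.py w12; python3 -c "
from h import *
cv2.imwrite('pics/d12.png',cv2.resize(get_image('side')[130:270,200:360],None,fx=4,fy=4))"
```

```text
14.4 [505.8 198.   95.2] [[-0.002, -0.176, 0.984], [-0.004, 0.984, 0.176], [-1.0, -0.003, -0.003]] 0.008 [-0.6  0.3 -2.6]
```

View pics/d12.png

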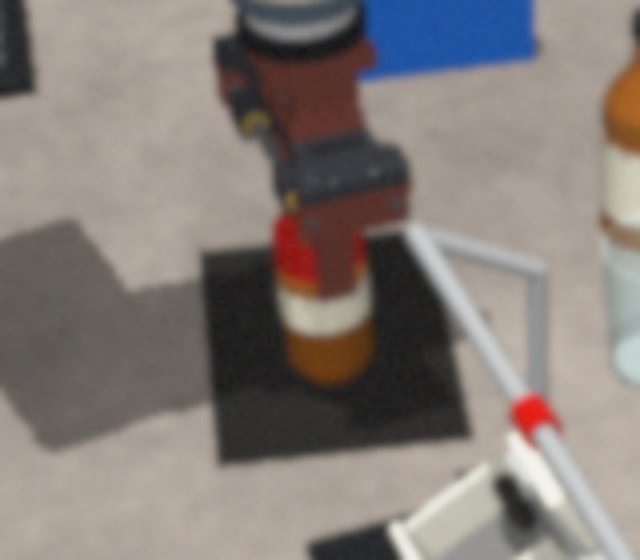

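>>> move_arm([
  [0,0,-5,0,1],
  [0,0,-8,0,1],
  [0,0,-9,0,1],
  [0,0,-9,0,1],
])

```text
t: 15.0
ee_pos: [506.2, 198.2, 86.5]
orientation: [-0.142, 1.568, 0.136]
ft_force: [-0.6, -0.0, -4.1]
width: 55.5
```

>>> move_arm([
  [0,0,-1,0,1],
  [0,0,-2,0,1],
  [0,0,-2,0,1],
])

```text
t: 15.38
ee_pos: [506.0, 198.2, 84.4]
orientation: [-0.142, 1.569, 0.136]
ft_force: [0.3, 0.2, -3.4]
width: 55.3
```

>>> move_arm([
  [0,0,-1,0,1],
  [0,0,-1.5,0,1],
  [0,0,-1.5,0,1],
])

```text
t: 15.75
ee_pos: [506.0, 198.2, 82.9]
orientation: [-0.142, 1.569, 0.136]
ft_force: [0.2, -0.3, -4.0]
width: 55.4
```

>>> move_arm([
  [0,0,-1,0,1],
  [0,0,-2,0,1],
  [0,0,-2,0,1],
])

```text
t: 16.12
ee_pos: [507.3, 198.5, 82.5]
orientation: [-0.141, 1.566, 0.137]
ft_force: [-0.4, -2.2, 10.3]
width: 55.6
```

>>> move_arm([
  [-1,0,-2.5,0,1],
  [-1,0,-2.5,0,1],
])

```text
t: 16.38
ee_pos: [508.3, 198.8, 82.2]
orientation: [-0.141, 1.562, 0.137]
ft_force: [-1.1, -3.6, 15.3]
width: 55.7
```

```bash
python3 snap.py w13; python3 -c "
from h import *
cv2.imwrite('pics/d13.png',cv2.resize(get_image('side')[130:270,200:360],None,fx=4,fy=4))
cv2.imwrite('pics/s13.png',cv2.resize(get_image('scene')[170:330,340:500],None,fx=4,fy=4))"
```

```text
16.375 [508.3 198.8  82.2] [[0.005, -0.176, 0.984], [-0.002, 0.984, 0.176], [-1.0, -0.003, 0.004]] 0.001 [-1.1 -3.6 15.3]
```

View pics/d13.png

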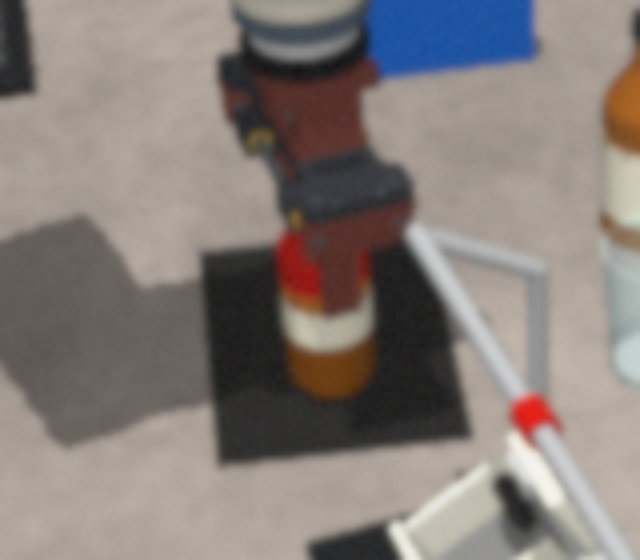

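View pics/s13.png

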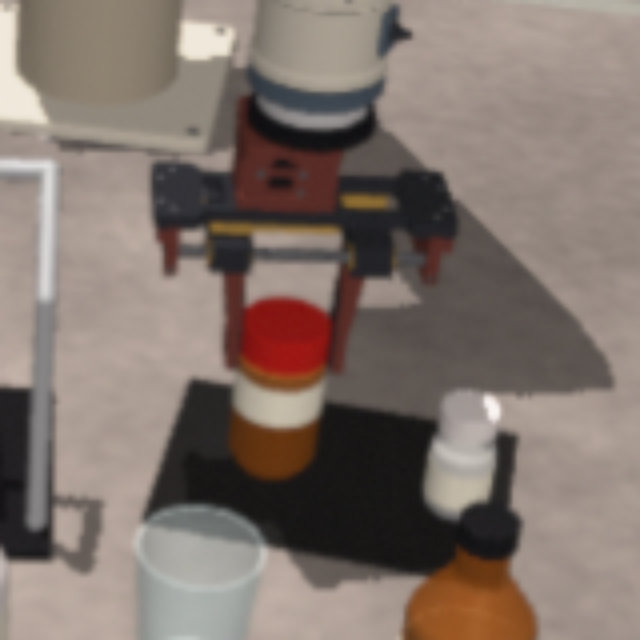

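>>> move_arm([
  [-1,0,0,0,1],
  [-1,0,0,0,-1],
  [-1,0,0,0,-1],
  [-1,0,0,0,-1],
  [-1,0,0,0,-1],
  [-1,0,0,0,-1],
  [-1,0,0,0,-1],
])

```text
t: 17.4
ee_pos: [507.3, 198.8, 82.2]
orientation: [-0.141, 1.562, 0.137]
ft_force: [-0.9, 1.0, -0.5]
width: 87.6
```

```bash
python3 snap.py w14; python3 -c "
from h import *
cv2.imwrite('pics/s14.png',cv2.resize(get_image('scene')[170:330,340:500],None,fx=4,fy=4))"
```

```text
17.4 [507.3 198.8  82.2] [[0.004, -0.176, 0.984], [-0.002, 0.984, 0.176], [-1.0, -0.003, 0.004]] 0.002 [-0.9  1.  -0.5]
```

View pics/s14.png

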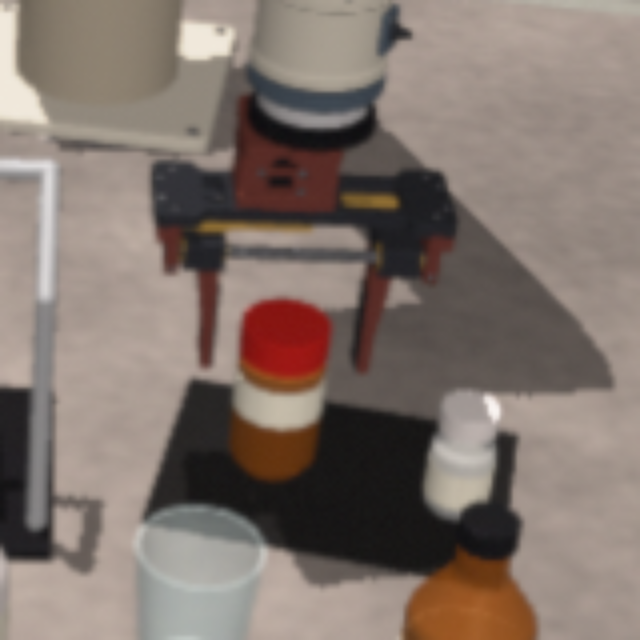

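View pics/w14.png

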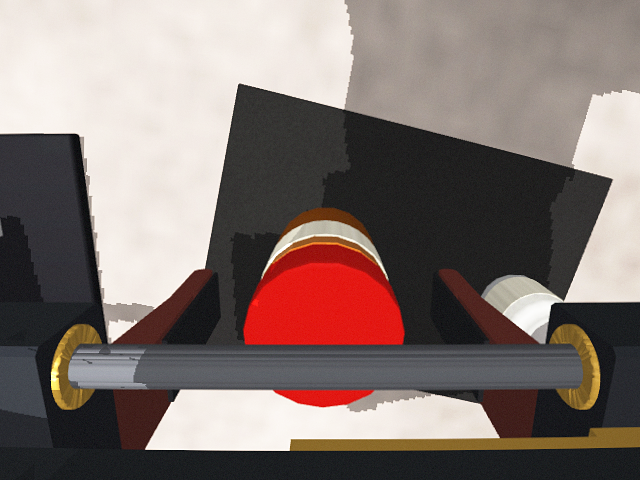

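>>> move_arm([
  [0,0,30,0,-1],
  [0,0,85,0,-1],
  [0,0,145,0,-1],
  [0,-10,200,0,-1],
  [0,-60,225,0,-1],
  [5,-115,225,0,-1],
  [10,-170,225,0,-1],
  [15,-225,225,0,-1],
  [20,-280,225,0,-1],
  [25,-335,225,0,-1],
  [29,-382,210,0,-1],
  [29,-382,190,0,-1],
])

```text
t: 19.0
ee_pos: [536.6, -186.5, 272.1]
orientation: [-0.139, 1.561, 0.133]
ft_force: [-1.3, 1.1, -0.4]
width: 87.9
```

```bash
python3 snap.py w15
```

```text
19.0 [ 536.6 -186.5  272.1] [[0.006, -0.173, 0.985], [-0.003, 0.985, 0.173], [-1.0, -0.004, 0.005]] 0.326 [-1.3  1.1 -0.4]
```

View pics/w15.png

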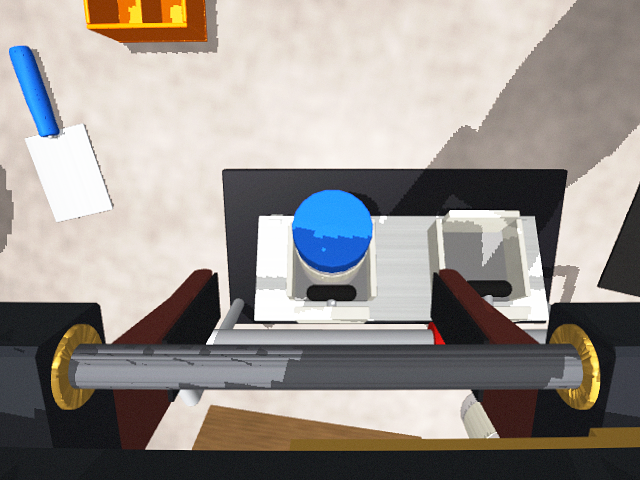

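>>> move_arm([
  [0,3.5,-40,0,-1],
  [0,3.5,-85,0,-1],
  [0,3.5,-120,0,-1],
  [0,3.5,-140,0,-1],
  [0,3.5,-148,0,-1],
  [0,3.5,-148,0,-1],
  [0,3.5,-148,0,-1],
])

```text
t: 19.92
ee_pos: [535.5, -181.2, 122.1]
orientation: [-0.139, 1.564, 0.136]
ft_force: [-0.5, 0.5, 0.3]
width: 87.6
```

```bash
python3 snap.py w16
```

```text
19.925 [ 535.5 -181.2  122.1] [[0.003, -0.174, 0.985], [-0.002, 0.985, 0.174], [-1.0, -0.002, 0.002]] 0.004 [-0.5  0.5  0.3]
```

View pics/w16.png

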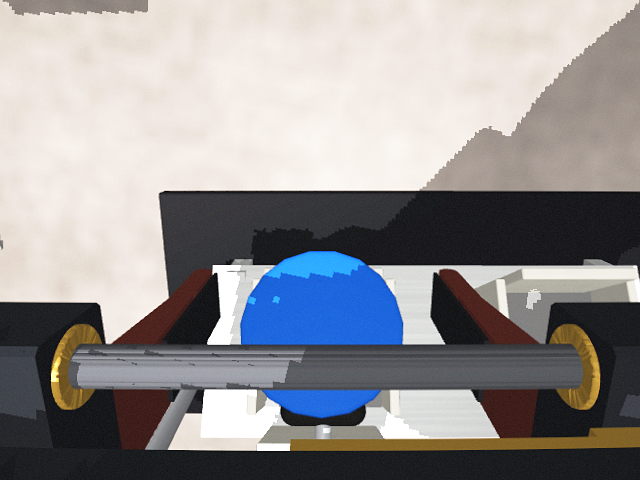

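>>> move_arm([
  [0,-1,0,0,1],
  [0,-1,0,0,1],
  [0,-1,0,0,1],
  [0,-1,0,0,1],
  [0,-1,0,0,1],
  [0,-1,0,0,1],
])

```text
t: 20.72
ee_pos: [535.5, -182.3, 122.2]
orientation: [-0.139, 1.564, 0.135]
ft_force: [-0.5, -1.0, 1.3]
width: 55.6
```

>>> move_arm([
  [-2,0,4,0,1],
  [-5,-1,8.5,0,1],
  [-7.5,-1.3,13,0,1],
  [-10,-1.7,17.3,0,1],
  [-15,-2.6,26,0,1],
  [-20,-3.5,34.6,0,1],
  [-27,-4.8,47,0,1],
  [-34,-6,59,0,1],
  [-43,-7.6,74.5,0,1],
  [-43,-7.6,74.5,0,1],
  [-43,-7.6,74.5,0,1],
])

```text
t: 22.1
ee_pos: [492.5, -190.0, 196.8]
orientation: [-0.138, 1.563, 0.135]
ft_force: [-0.2, -0.0, -3.5]
width: 55.2
```

```bash
python3 snap.py w17;python3 -c "
from h import *
cv2.imwrite('pics/d17.png',cv2.resize(get_image('side')[150:370,200:420],None,fx=2.7,fy=2.7))"
```

```text
22.1 [ 492.5 -190.   196.8] [[0.003, -0.173, 0.985], [-0.002, 0.985, 0.173], [-1.0, -0.002, 0.003]] 0.015 [-0.2 -0.  -3.5]
```

View pics/d17.png

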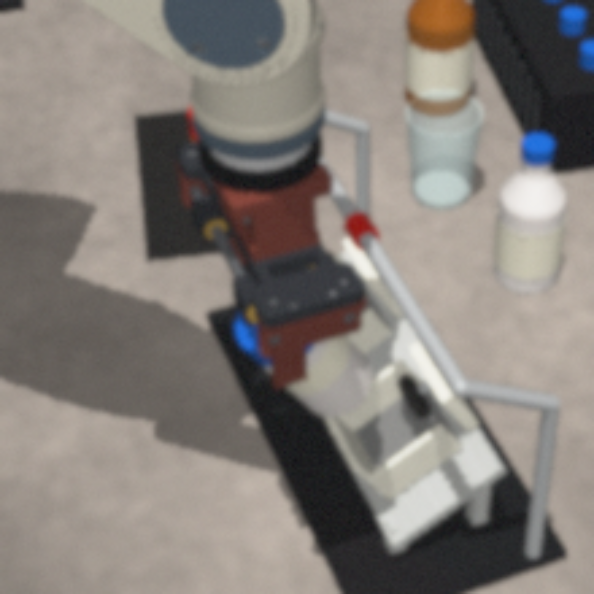

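View pics/w17.png

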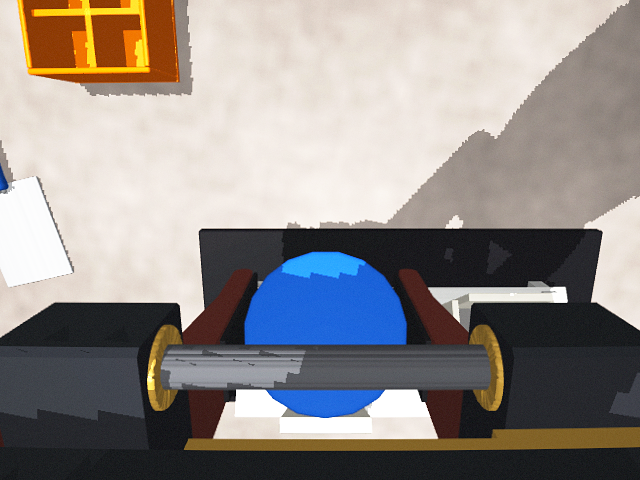

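>>> move_arm([
  [-6,35,0,0,1],
  [-14,80,0,0,1],
  [-21,118,0,0,1],
  [-22.5,128.7,0,0,1],
  [-22.5,128.7,0,0,1],
  [-15,130,-13,0,1],
  [-8,131.2,-26,0,1],
  [-4,132,-33,0,1],
  [-4,132,-33,0,1],
])

```text
t: 23.32
ee_pos: [488.3, -58.0, 162.2]
orientation: [-0.138, 1.566, 0.136]
ft_force: [-1.3, 0.6, -3.7]
width: 55.5
```

```bash
python3 snap.py w18;python3 -c "
from h import *
cv2.imwrite('pics/d18.png',cv2.resize(get_image('side')[150:370,200:420],None,fx=2.7,fy=2.7))"
```

```text
23.325 [488.3 -58.  162.2] [[0.0, -0.173, 0.985], [-0.001, 0.985, 0.173], [-1.0, -0.001, 0.0]] 0.023 [-1.3  0.6 -3.7]
```

View pics/d18.png

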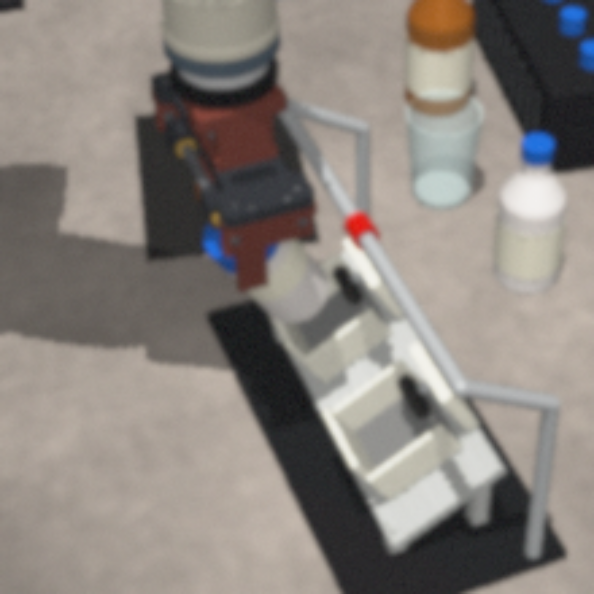

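View pics/w18.png

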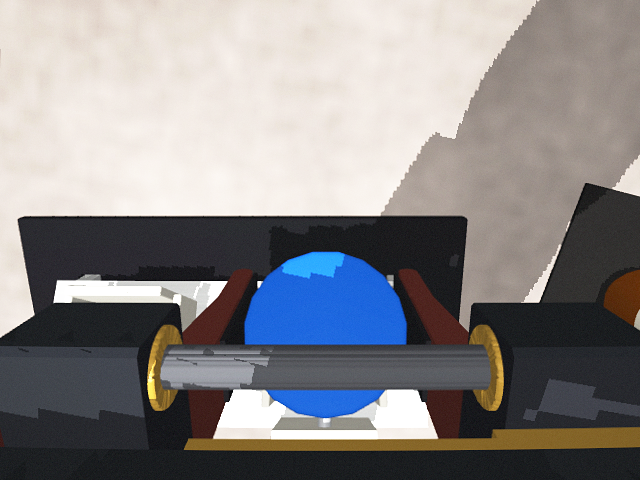

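>>> move_arm([
  [2,0.4,0,0,1],
  [5,0.9,-5,0,1],
  [8,1.4,-10,0,1],
  [11,2,-15,0,1],
  [14,2.5,-20,0,1],
  [14,2.5,-20,0,1],
])

```text
t: 24.18
ee_pos: [502.5, -55.3, 142.5]
orientation: [-0.138, 1.565, 0.136]
ft_force: [1.2, -0.3, -7.1]
width: 55.3
```

>>> move_arm([
  [1.5,0.3,-2.6,0,1],
  [3,0.5,-5.2,0,1],
  [4.5,0.8,-7.8,0,1],
  [6,1,-10.4,0,1],
  [7.5,1.3,-13,0,1],
  [7.5,1.3,-13,0,1],
])

```text
t: 24.92
ee_pos: [510.5, -53.9, 129.1]
orientation: [-0.138, 1.564, 0.136]
ft_force: [-0.4, -0.0, -6.7]
width: 55.4
```

>>> move_arm([
  [1.2,0.2,-2,0,1],
  [2.3,0.4,-4,0,1],
  [3,0.5,-5.2,0,1],
  [3,0.5,-5.2,0,1],
])

```text
t: 25.42
ee_pos: [513.5, -53.4, 123.7]
orientation: [-0.138, 1.564, 0.136]
ft_force: [-2.3, -0.4, -4.3]
width: 55.6
```

```bash
python3 snap.py w19;python3 -c "
from h import *
cv2.imwrite('pics/d19.png',cv2.resize(get_image('side')[150:370,200:420],None,fx=2.7,fy=2.7))
cv2.imwrite('pics/s19.png',cv2.resize(get_image('scene')[180:320,200:400],None,fx=4,fy=4))"
```

```text
25.425 [513.5 -53.4 123.7] [[0.002, -0.174, 0.985], [-0.001, 0.985, 0.174], [-1.0, -0.001, 0.002]] 0.001 [-2.3 -0.4 -4.3]
```

View pics/d19.png

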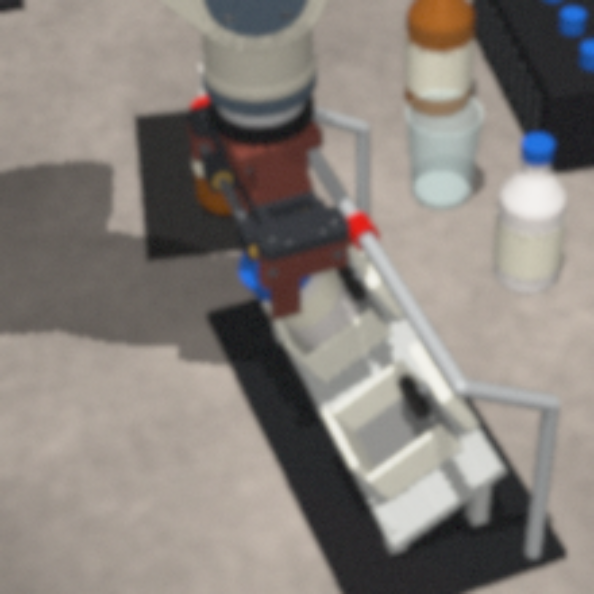

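View pics/s19.png

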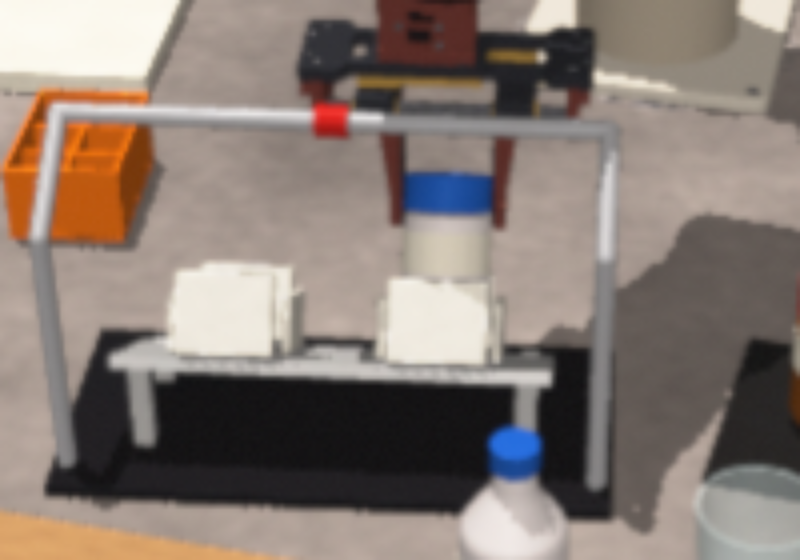

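>>> move_arm([
  [0.6,0.1,-1,0,1],
  [1.2,0.2,-2,0,1],
  [1.7,0.3,-3,0,1],
  [1.7,0.3,-3,0,1],
])

```text
t: 26.08
ee_pos: [513.4, -53.4, 122.4]
orientation: [-0.138, 1.568, 0.136]
ft_force: [-16.3, -2.0, 23.0]
width: 55.7
```

>>> move_arm([
  [0,0,0,0,1],
  [0,0,-0.5,0,1],
])

```text
t: 26.32
ee_pos: [513.3, -53.5, 122.5]
orientation: [-0.139, 1.568, 0.136]
ft_force: [-8.3, -0.9, 11.8]
width: 55.7
```

>>> move_arm([
  [0,0,0,0,-1],
  [0,0,0,0,-1],
  [0,0,0,0,-1],
  [0,0,0,0,-1],
  [0,0,0,0,-1],
  [0,0,0,0,-1],
])

```text
t: 27.08
ee_pos: [513.4, -53.5, 122.4]
orientation: [-0.138, 1.568, 0.136]
ft_force: [-0.5, -0.6, 0.2]
width: 87.5
```

```bash
python3 snap.py w20
```

```text
27.075 [513.4 -53.5 122.4] [[-0.001, -0.174, 0.985], [-0.002, 0.985, 0.174], [-1.0, -0.001, -0.001]] 0.001 [-0.5 -0.6  0.2]
```

View pics/w20.png

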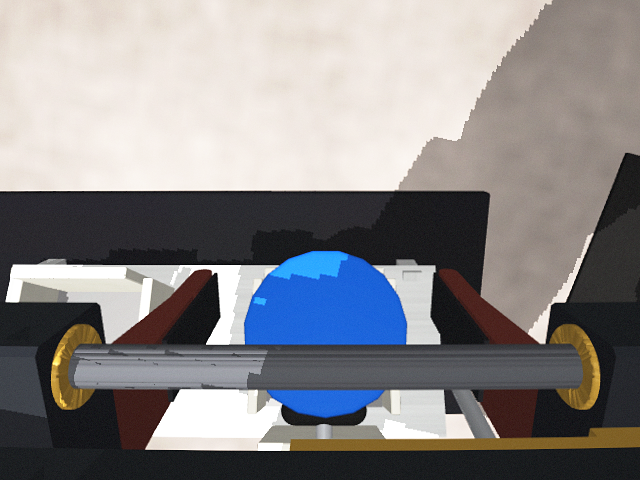

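>>> move_arm([
  [0,0,20,0,-1],
  [0,0,70,0,-1],
  [0,0,130,0,-1],
  [0,15,160,0,-1],
  [0,65,165,0,-1],
  [-5,120,160,0,-1],
  [-7,175,150,0,-1],
  [-7,225,130,0,-1],
  [-7,252,110,0,-1],
  [-7,252,100,0,-1],
  [-7,252,100,0,-1],
  [-7,252,100,0,-1],
])

```text
t: 28.62
ee_pos: [506.8, 197.6, 223.1]
orientation: [-0.137, 1.567, 0.135]
ft_force: [0.5, -0.0, -0.1]
width: 87.5
```

```bash
python3 snap.py w21;python3 -c "
from h import *
cv2.imwrite('pics/d21.png',cv2.resize(get_image('side')[150:370,200:420],None,fx=2.7,fy=2.7))"
```

```text
28.625 [506.8 197.6 223.1] [[-0.0, -0.173, 0.985], [-0.001, 0.985, 0.173], [-1.0, -0.001, -0.001]] 0.007 [ 0.5 -0.  -0.1]
```

View pics/w21.png

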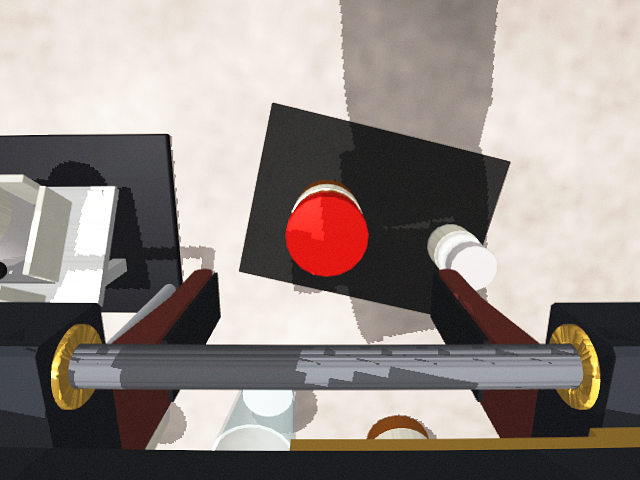

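View pics/d21.png

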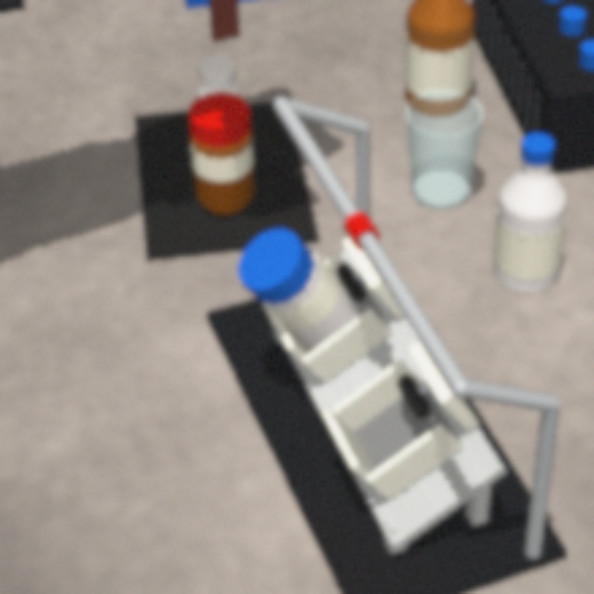

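Run:
```python
from h import *
import pickle
C=cam('wrist',pickle.load(open('w21.pkl','rb')))
for uv in [(327,235),(327,276),(286,235),(368,235)]: print(onz(C,uv,114).round(1))
im=cv2.imread('pics/w21.png');h=cv2.cvtColor(im,cv2.COLOR_BGR2HSV)
m=cv2.inRange(h,(0,200,190),(5,255,255))
n,l,st,ce=cv2.connectedComponentsWithStats(m);i=1+st[1:,4].argmax();print(st[i],ce[i])
```

```text
[509.5 198.5 114. ]
[537.9 203.6 114. ]
[514.2 171.6 114. ]
[504.7 225.4 114. ]
[ 286  196   82   80 5038] [326.42874156 235.90710599]
```

>>> move_arm([
  [-2,0.5,-40,0,-1],
  [-2,0.5,-85,0,-1],
  [-2,0.5,-115,0,-1],
  [-2,0.5,-132,0,-1],
  [-2,0.5,-138,0,-1],
  [-2,0.5,-138,0,0],
  [-2,0.5,-138,0,1],
  [-2,0.5,-138,0,1],
  [-2,0.5,-138,0,1],
  [-2,0.5,-138,0,1],
  [-2,0.5,-138,0,1],
  [-2,0.5,-138,0,1],
])

```text
t: 30.22
ee_pos: [505.4, 198.3, 85.9]
orientation: [-0.137, 1.565, 0.135]
ft_force: [0.5, -0.7, 6.6]
width: 55.5
```

>>> move_arm([
  [0,0,-1,0,1],
  [-4.3,-0.8,-0.8,0,1],
  [-8.6,-1.5,-0.4,0,1],
  [-12.9,-2.3,-0.3,0,1],
  [-17.2,-3,-0.3,0,1],
  [-17.2,-3,-0.3,0,1],
])

```text
t: 30.98
ee_pos: [489.4, 195.7, 86.3]
orientation: [-0.137, 1.562, 0.136]
ft_force: [4.3, 0.2, 4.7]
width: 55.6
```

```bash
python3 snap.py w22;python3 -c "
from h import *
cv2.imwrite('pics/d22.png',cv2.resize(get_image('side')[130:270,200:360],None,fx=4,fy=4))"
```

```text
30.975 [489.4 195.7  86.3] [[0.004, -0.173, 0.985], [0.0, 0.985, 0.173], [-1.0, -0.001, 0.004]] 0.007 [4.3 0.2 4.7]
```

View pics/d22.png

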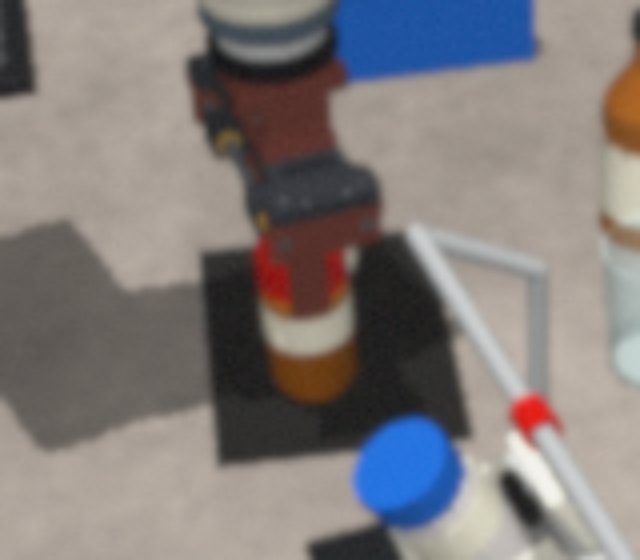

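View pics/w22.png

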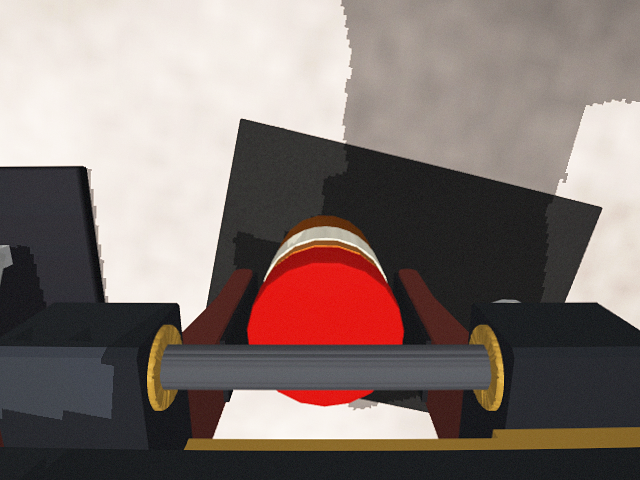

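>>> move_arm([
  [0,0,-2,0,1],
  [-3,-0.5,-2.2,0,1],
  [-6,-1,-2.2,0,1],
  [-9,-1.6,-2.2,0,1],
  [-12,-2.1,-2.2,0,1],
  [-12,-2.1,-2.2,0,1],
])

```text
t: 31.82
ee_pos: [480.6, 194.5, 86.3]
orientation: [-0.136, 1.556, 0.137]
ft_force: [4.3, -0.9, 17.7]
width: 55.7
```

```bash
python3 snap.py w23;python3 -c "
from h import *
cv2.imwrite('pics/d23.png',cv2.resize(get_image('side')[130:270,200:360],None,fx=4,fy=4))"
```

```text
31.825 [480.6 194.5  86.3] [[0.011, -0.173, 0.985], [0.002, 0.985, 0.173], [-1.0, -0.0, 0.011]] 0.004 [ 4.3 -0.9 17.7]
```

View pics/d23.png

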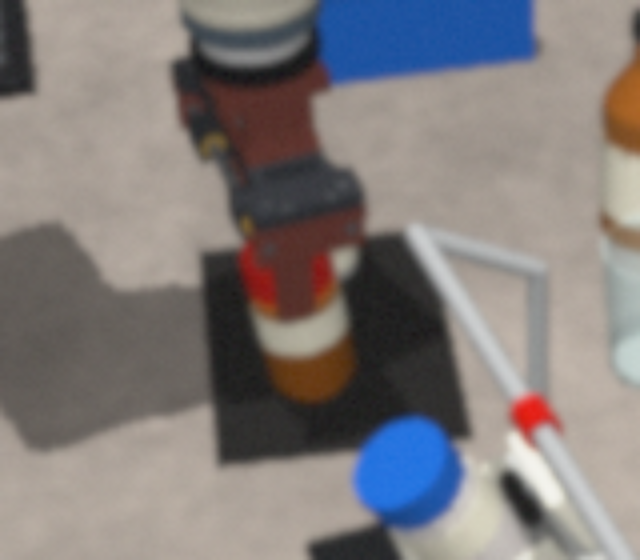

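View pics/w23.png

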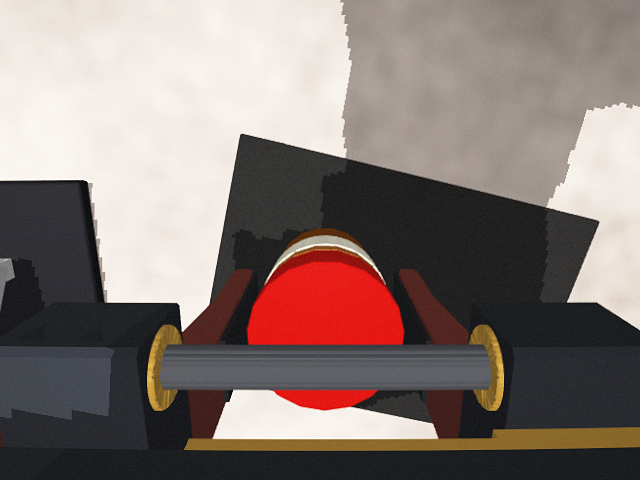

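>>> move_arm([
  [-3,-0.5,-2,0,1],
  [-6,-1,-2.2,0,1],
  [-9,-1.6,-2.5,0,1],
  [-12,-2.1,-2.8,0,1],
  [-15,-2.6,-3.4,0,1],
  [-18,-3.1,-3.9,0,1],
  [-18,-3.1,-3.9,0,1],
])

```text
t: 32.8
ee_pos: [464.6, 192.0, 84.7]
orientation: [-0.135, 1.551, 0.138]
ft_force: [0.9, -1.8, 24.8]
width: 55.8
```

```bash
python3 snap.py w24;python3 -c "
from h import *
cv2.imwrite('pics/d24.png',cv2.resize(get_image('side')[130:270,200:360],None,fx=4,fy=4))"
```

```text
32.8 [464.6 192.   84.7] [[0.015, -0.173, 0.985], [0.003, 0.985, 0.173], [-1.0, 0.001, 0.016]] 0.005 [ 0.9 -1.8 24.8]
```

View pics/d24.png

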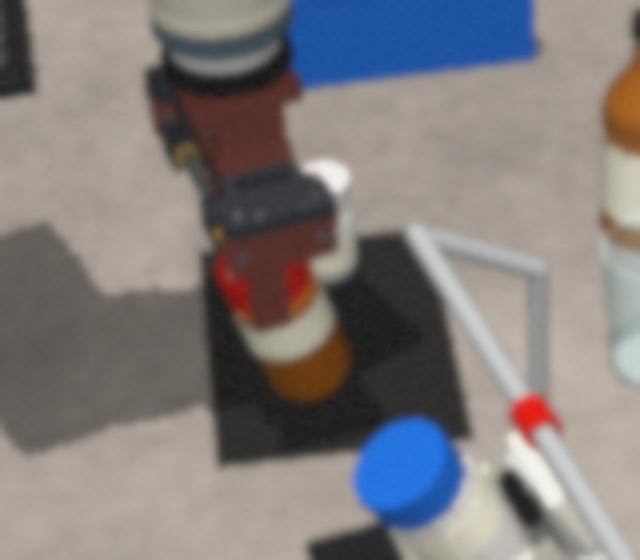

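View pics/w24.png

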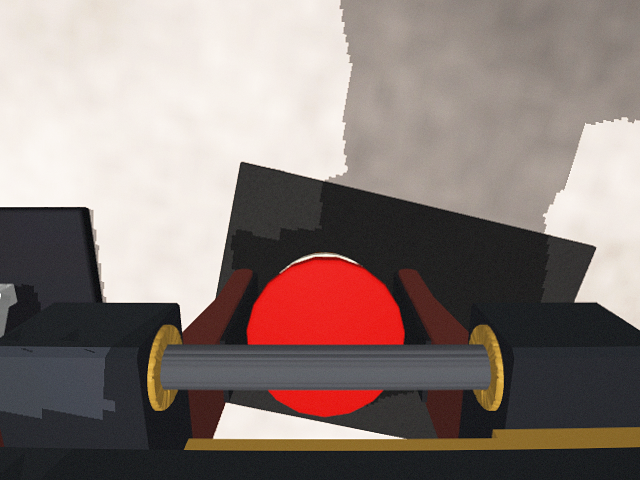

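>>> move_arm([
  [-3,-0.5,-1.6,0,1],
  [-6,-1,-2.3,0,1],
  [-9,-1.6,-3,0,1],
  [-12,-2.1,-3.8,0,1],
  [-15,-2.6,-4.7,0,1],
  [-18,-3.1,-5.6,0,1],
  [-18,-3.1,-5.6,0,1],
])

```text
t: 33.78
ee_pos: [445.8, 188.8, 80.1]
orientation: [-0.135, 1.552, 0.138]
ft_force: [-5.3, -1.7, 21.3]
width: 54.9
```

```bash
python3 snap.py w25;python3 -c "
from h import *
cv2.imwrite('pics/d25.png',cv2.resize(get_image('side')[130:270,200:360],None,fx=4,fy=4))"
```

```text
33.775 [445.8 188.8  80.1] [[0.014, -0.173, 0.985], [0.003, 0.985, 0.173], [-1.0, 0.001, 0.015]] 0.006 [-5.3 -1.7 21.3]
```

View pics/d25.png

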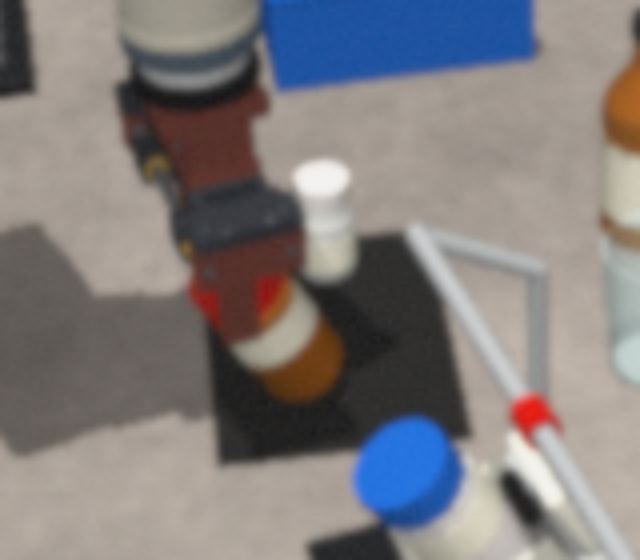

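View pics/w25.png

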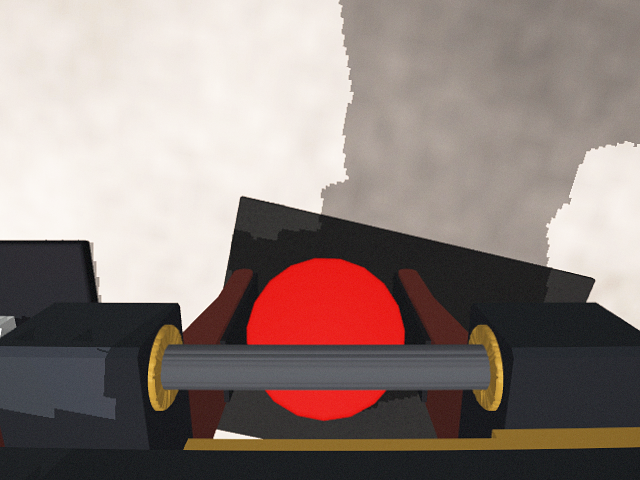

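Run:
```python
from h import *
import pickle
D=cam('side');W=cam('wrist',pickle.load(open('w25.pkl','rb')))
ex=np.array([.985,.174,0]);ez=np.array([0,0,1.])
# foot edge pivot on mat: jar upright centre (509.5-?); estimate from H & arc: use distance
H=np.array([445.8,188.8,98.8])
for th in (22,25,28,31,34):
  t=np.radians(th);a=-np.sin(t)*ex+np.cos(t)*ez;p=np.cos(t)*ex+np.sin(t)*ez
  for pe in (-4,2):
    # choose s so that foot low edge on z=4
    # H = b + pe*p + s*a ; (b-19p).z=4
    s=(H[2]-4-(pe+19)*np.sin(t))/np.cos(t)
    b=H-pe*p-s*a
    f=lambda X:((proj(D,X)-[200,130])*4)
    w=lambda X:proj(W,X)
    q,c=f(b+15*a),f(b+60*a)
    print(th,pe,'s',s.round(1),'foot lo',f(b-28*p+12*a).round(0),f(b+28*p+12*a).round(0),'ang',np.degrees(np.arctan2(q[0]-c[0],q[1]-c[1])).round(1),'wrist cap rows',w(b+110*a-28*p)[1].round(0),w(b+110*a+28*p)[1].round(0))
im=cv2.imread('pics/d25.png');cv2.imwrite('pics/d25z.png',cv2.resize(im[240:440,160:380],None,fx=3,fy=3))
```

```text
22 -4 s 96.2 foot lo [249. 390.] [325. 344.] ang 34.5 wrist cap rows 245.0 414.0
22 2 s 93.8 foot lo [240. 393.] [315. 347.] ang 34.7 wrist cap rows 227.0 397.0
25 -4 s 97.6 foot lo [257. 389.] [331. 340.] ang 38.3 wrist cap rows 244.0 412.0
25 2 s 94.8 foot lo [247. 391.] [321. 343.] ang 38.5 wrist cap rows 226.0 395.0
28 -4 s 99.4 foot lo [265. 387.] [337. 336.] ang 42.1 wrist cap rows 244.0 410.0
28 2 s 96.2 foot lo [255. 390.] [326. 339.] ang 42.3 wrist cap rows 225.0 393.0
31 -4 s 101.6 foot lo [274. 386.] [343. 332.] ang 45.8 wrist cap rows 245.0 408.0
31 2 s 98.0 foot lo [264. 389.] [332. 335.] ang 46.0 wrist cap rows 226.0 390.0
34 -4 s 104.2 foot lo [283. 385.] [349. 328.] ang 49.5 wrist cap rows 247.0 407.0
34 2 s 100.2 foot lo [273. 387.] [339. 331.] ang 49.7 wrist cap rows 228.0 388.0
```

View pics/d25z.png

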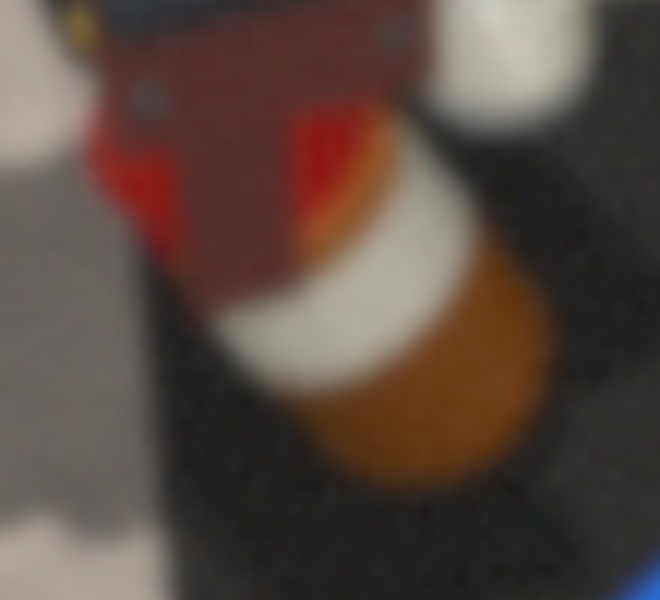

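>>> move_arm([
  [-3,-0.5,-2,0,1],
  [-6,-1,-3.3,0,1],
  [-9,-1.6,-4.6,0,1],
  [-10.5,-1.8,-5.2,0,1],
  [-10.5,-1.8,-5.2,0,1],
])

```text
t: 34.5
ee_pos: [433.2, 186.5, 75.1]
orientation: [-0.136, 1.556, 0.137]
ft_force: [-5.9, -0.3, 15.5]
width: 55.2
```

>>> move_arm([
  [-2,0,15,0,1],
  [-2,0,45,0,1],
  [-2,0,80,0,1],
  [-2,0,80,0,1],
  [-2,0,80,0,1],
])

```text
t: 35.12
ee_pos: [429.9, 186.1, 154.1]
orientation: [-0.136, 1.558, 0.137]
ft_force: [0.4, -0.1, -5.2]
width: 55.4
```

```bash
python3 snap.py w26;python3 -c "
from h import *
cv2.imwrite('pics/d26.png',cv2.resize(get_image('side')[100:240,180:340],None,fx=4,fy=4))"
```

```text
35.125 [429.9 186.1 154.1] [[0.008, -0.173, 0.985], [0.001, 0.985, 0.173], [-1.0, -0.0, 0.008]] 0.019 [ 0.4 -0.1 -5.2]
```

View pics/d26.png

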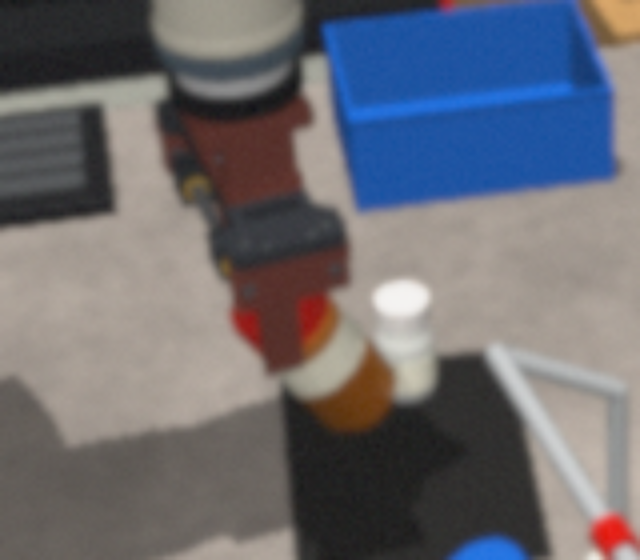

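View pics/w26.png

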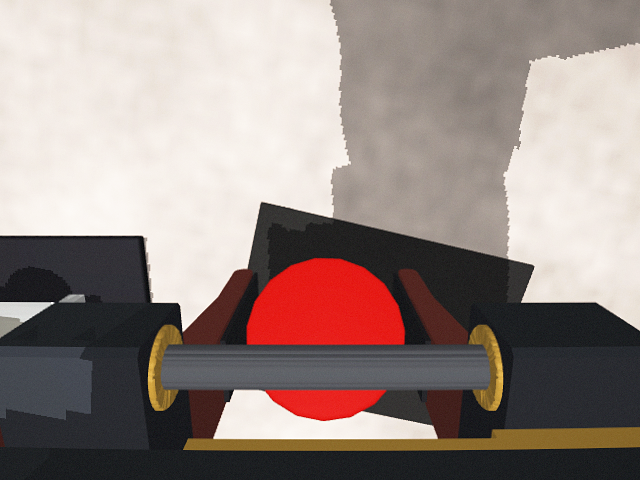

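Run:
```python
from h import *
import pickle
im=cv2.imread('pics/d26.png');cv2.imwrite('pics/d26z.png',cv2.resize(im[270:450,210:430],None,fx=3.2,fy=3.2))
D=cam('side');W=cam('wrist',pickle.load(open('w26.pkl','rb')))
ex=np.array([.985,.174,0]);ez=np.array([0,0,1.]);H=np.array([429.9,186.1,172.8])
for th in (20,25,30,35):
  t=np.radians(th);a=-np.sin(t)*ex+np.cos(t)*ez;p=np.cos(t)*ex+np.sin(t)*ez
  for pe in(-5,-9):
    b=H-pe*p-99*a
    f=lambda X:((proj(D,X)-[180,100])*4-[210,270])*3.2
    # silhouettes: directions perpendicular to view
    v=b-D[2][:3,3];n=np.cross(a,v);n/=np.linalg.norm(n)
    L=[f(b-28*n+k*a) for k in(20,100)];Rr=[f(b+28*n+k*a) for k in(20,100)]
    an=lambda q:np.degrees(np.arctan2(q[0][0]-q[1][0],q[0][1]-q[1][1])).round(1)
    print(th,pe,'edge angs',an(L),an(Rr),L[0].round(0),Rr[0].round(0),'wrist rows',[proj(W,b+110*a+k*p)[1].round(0) for k in(-28,28)])
```

```text
20 -5 edge angs 30.4 32.5 [501. 331.] [250. 483.] wrist rows [np.float64(249.0), np.float64(414.0)]
20 -9 edge angs 30.3 32.3 [519. 320.] [268. 473.] wrist rows [np.float64(260.0), np.float64(427.0)]
25 -5 edge angs 36.6 38.6 [522. 297.] [288. 476.] wrist rows [np.float64(247.0), np.float64(414.0)]
25 -9 edge angs 36.5 38.5 [539. 286.] [306. 464.] wrist rows [np.float64(258.0), np.float64(427.0)]
30 -5 edge angs 42.7 44.7 [540. 263.] [327. 466.] wrist rows [np.float64(245.0), np.float64(412.0)]
30 -9 edge angs 42.6 44.6 [556. 250.] [343. 453.] wrist rows [np.float64(256.0), np.float64(426.0)]
35 -5 edge angs 48.7 50.6 [555. 228.] [364. 452.] wrist rows [np.float64(244.0), np.float64(410.0)]
35 -9 edge angs 48.6 50.5 [571. 214.] [379. 438.] wrist rows [np.float64(255.0), np.float64(424.0)]
```

View pics/d26z.png

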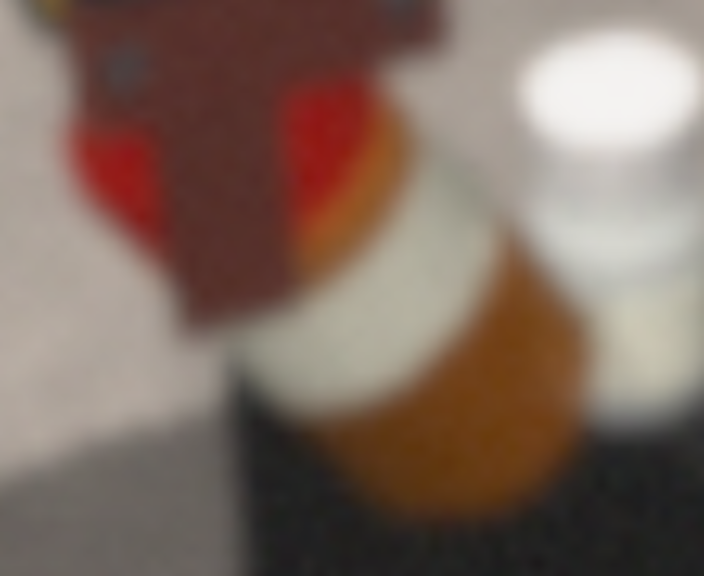

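>>> move_arm([
  [0,-10,50,0,1],
  [0,-40,100,0,1],
  [0,-90,118,0,1],
  [5,-140,118,0,1],
  [10,-195,118,0,1],
  [20,-250,118,0,1],
  [35,-305,118,0,1],
  [50,-350,118,0,1],
  [61,-376,100,0,1],
  [61,-376,60,0,1],
  [61,-376,44,0,1],
  [61,-376,44,0,1],
])

```text
t: 36.72
ee_pos: [489.7, -189.3, 196.0]
orientation: [-0.135, 1.563, 0.139]
ft_force: [-0.0, -0.2, -3.6]
width: 55.3
```

```bash
python3 snap.py w27;python3 -c "
from h import *
cv2.imwrite('pics/d27.png',cv2.resize(get_image('side')[180:380,230:430],None,fx=3,fy=3))"
```

```text
36.725 [ 489.7 -189.3  196. ] [[0.004, -0.174, 0.985], [0.002, 0.985, 0.174], [-1.0, 0.002, 0.004]] 0.038 [-0.  -0.2 -3.6]
```

View pics/d27.png

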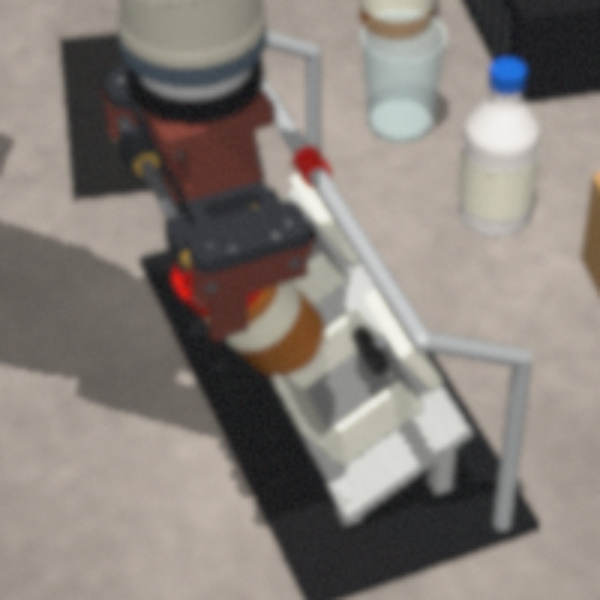

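View pics/w27.png

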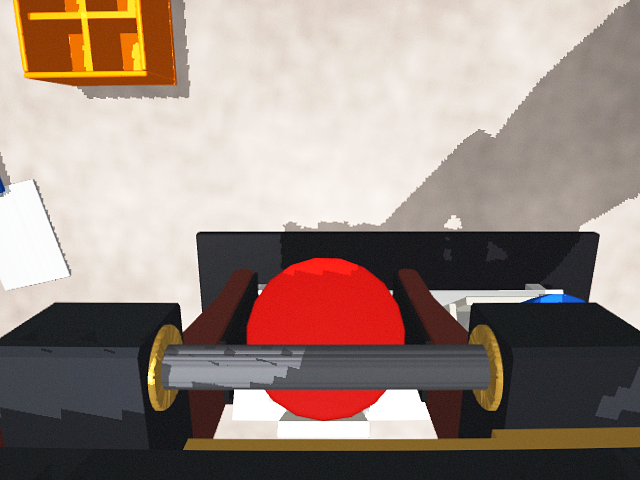

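>>> move_arm([
  [3.5,-0.5,0,0,1],
  [8.5,0.3,-9,0,1],
  [15,1.5,-20,0,1],
  [21,2.5,-31,0,1],
  [25,3.3,-38,0,1],
  [25,3.3,-38,0,1],
  [25,3.3,-38,0,1],
])

```text
t: 37.7
ee_pos: [516.3, -186.5, 160.3]
orientation: [-0.137, 1.558, 0.137]
ft_force: [-0.3, 0.2, -3.0]
width: 55.4
```

```bash
python3 snap.py w28;python3 -c "
from h import *
cv2.imwrite('pics/d28.png',cv2.resize(get_image('side')[180:380,230:430],None,fx=3,fy=3))"
```

```text
37.7 [ 516.3 -186.5  160.3] [[0.008, -0.174, 0.985], [0.001, 0.985, 0.174], [-1.0, -0.001, 0.008]] 0.008 [-0.3  0.2 -3. ]
```

View pics/d28.png

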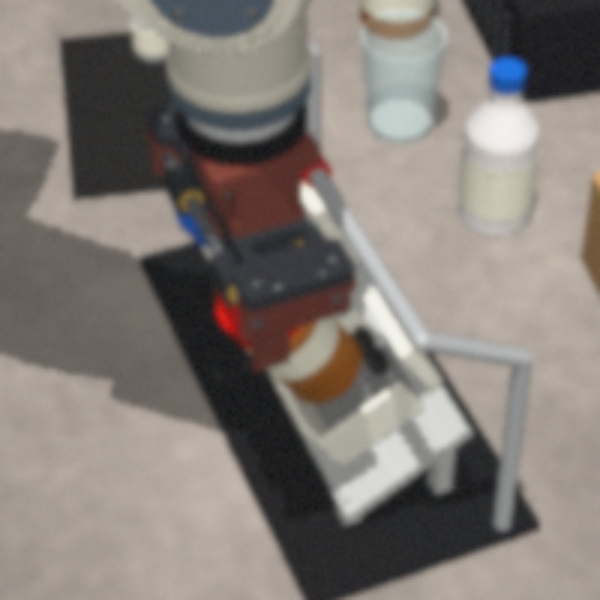

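>>> move_arm([
  [-1.5,0,0,0,1],
  [0.5,0.3,-4,0,1],
  [2.5,0.8,-8,0,1],
  [4,1.2,-11.5,0,1],
  [5.6,1.6,-15,0,1],
  [5.6,1.6,-15,0,1],
])

```text
t: 38.55
ee_pos: [522.7, -185.0, 145.3]
orientation: [-0.137, 1.557, 0.137]
ft_force: [1.4, -0.2, -4.4]
width: 55.1
```

>>> move_arm([
  [1,0.2,-2.6,0,1],
  [2.5,0.5,-5.2,0,1],
  [4,0.7,-7.8,0,1],
  [5.5,1,-10.4,0,1],
  [5.5,1,-10.4,0,1],
])

```text
t: 39.17
ee_pos: [528.6, -183.9, 134.6]
orientation: [-0.137, 1.556, 0.137]
ft_force: [1.7, 0.7, -5.6]
width: 55.3
```

```bash
python3 snap.py w29;python3 -c "
from h import *
cv2.imwrite('pics/d29.png',cv2.resize(get_image('side')[180:380,230:430],None,fx=3,fy=3))"
```

```text
39.175 [ 528.6 -183.9  134.6] [[0.01, -0.174, 0.985], [0.001, 0.985, 0.174], [-1.0, -0.001, 0.01]] 0.001 [ 1.7  0.7 -5.6]
```

View pics/d29.png

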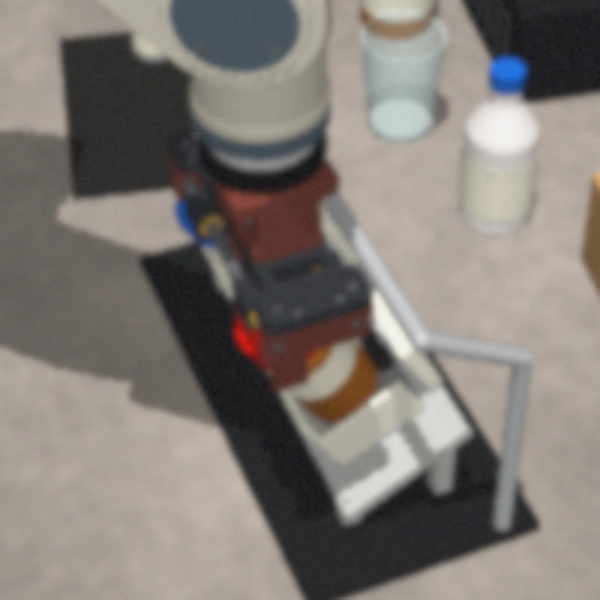

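View pics/w29.png

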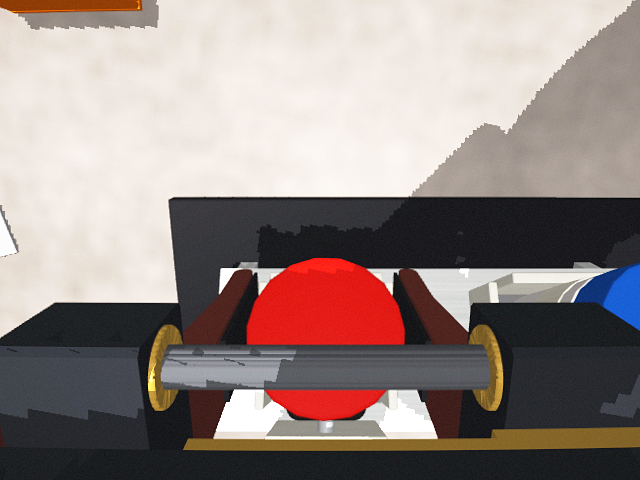

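>>> move_arm([
  [1,0.2,-2.5,0,1],
  [2.3,0.4,-5,0,1],
  [3.8,0.7,-7.5,0,1],
  [4.6,0.8,-9,0,1],
  [4.6,0.8,-9,0,1],
])

```text
t: 39.9
ee_pos: [533.0, -183.1, 125.6]
orientation: [-0.137, 1.557, 0.137]
ft_force: [-3.2, -0.3, 2.4]
width: 55.3
```

>>> move_arm([
  [0.4,0.1,-0.7,0,1],
  [0.8,0.1,-1.4,0,1],
  [0.8,0.1,-1.4,0,1],
])

```text
t: 40.28
ee_pos: [533.0, -183.3, 125.4]
orientation: [-0.138, 1.558, 0.137]
ft_force: [-10.2, -1.6, 15.6]
width: 55.4
```

>>> move_arm([
  [0,0,0,0,1],
  [0,0,0,0,-1],
  [0,0,0,0,-1],
  [0,0,0,0,-1],
  [0,0,0,0,-1],
  [0,0,0,0,-1],
  [0,0,0,0,-1],
])

```text
t: 41.15
ee_pos: [533.0, -183.2, 125.4]
orientation: [-0.138, 1.558, 0.137]
ft_force: [0.9, 0.3, -0.1]
width: 87.9
```

```bash
python3 snap.py w30;python3 -c "
from h import *
cv2.imwrite('pics/s30.png',get_image('scene'))
cv2.imwrite('pics/s30c.png',cv2.resize(cv2.imread('pics/s30.png')[190:320,200:400],None,fx=4,fy=4,interpolation=cv2.INTER_CUBIC))"
```

```text
41.15 [ 533.  -183.2  125.4] [[0.008, -0.174, 0.985], [0.0, 0.985, 0.174], [-1.0, -0.001, 0.008]] 0.003 [ 0.9  0.3 -0.1]
```

View pics/w30.png

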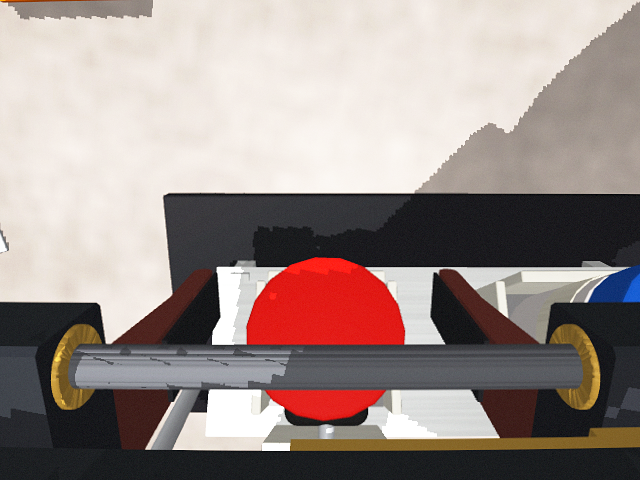

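View pics/s30c.png

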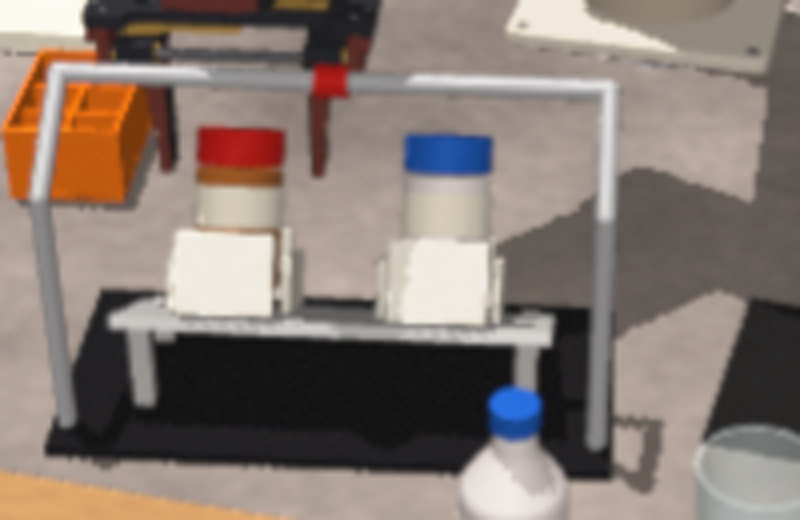

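>>> move_arm([
  [0,0,20,0,-1],
  [0,0,60,0,-1],
  [0,0,110,0,-1],
  [0,0,160,0,-1],
  [5,20,205,0,-1],
  [11.4,43.7,205,0,-1],
  [11.4,43.7,205,0,-1],
  [11.4,43.7,205,0,-1],
])

```text
t: 42.25
ee_pos: [543.9, -139.8, 329.8]
orientation: [-0.138, 1.559, 0.137]
ft_force: [-0.6, 0.2, -0.3]
width: 87.9
```

```bash
python3 snap.py w31
```

```text
42.25 [ 543.9 -139.8  329.8] [[0.007, -0.174, 0.985], [0.0, 0.985, 0.174], [-1.0, -0.001, 0.007]] 0.01 [-0.6  0.2 -0.3]
```

>>> move_arm([
  [-10,50,0,0,-1],
  [-18,90,0,0,-1],
  [-18,90,0,0,-1],
  [-18,90,0,0,-1],
])

```text
t: 42.8
ee_pos: [525.9, -50.8, 329.4]
orientation: [-0.137, 1.56, 0.137]
ft_force: [0.7, 0.5, 0.9]
width: 87.6
```

```bash
python3 snap.py w32
python3 - <<'E'
from h import *
import pickle
V=[];M=[]
for n in('w31','w32'):
    o=pickle.load(open(n+'.pkl','rb'));V.append(cam('wrist',o))
    h=cv2.cvtColor(cv2.imread(f'pics/{n}.png'),cv2.COLOR_BGR2HSV);d={}
    red=cv2.inRange(h,(0,200,60),(5,255,255))|cv2.inRange(h,(175,200,60),(180,255,255));blue=cv2.inRange(h,(100,170,80),(115,255,255))
    for col,m in(('red',red),('blue',blue)):
        nn,lab,st,ce=cv2.connectedComponentsWithStats(m)
        for i in range(1,nn):
            x,y,w,hh,a=st[i]
            if a>1500 and y>100: d[col]=(x+w/2-.5,y,w,hh)
    M.append(d);print(d)
for k in('red','blue'): print(k,tri([(V[i],M[i][k][:2]) for i in(0,1)]))
a=cv2.imread('pics/scene0.png')
for n in('scene','side'): cv2.imwrite(f'pics/{n}_end.png',get_image(n))
E
```

```text
42.8 [525.9 -50.8 329.4] [[0.007, -0.174, 0.985], [-0.0, 0.985, 0.174], [-1.0, -0.001, 0.007]] 0.014 [0.7 0.5 0.9]
{'red': (np.float64(275.0), np.int32(161), np.int32(69), np.int32(71)), 'blue': (np.float64(435.0), np.int32(161), np.int32(73), np.int32(72))}
{'red': (np.float64(166.5), np.int32(164), np.int32(76), np.int32(71)), 'blue': (np.float64(325.0), np.int32(164), np.int32(69), np.int32(71))}
red (array([ 513.32168224, -188.24950728,  138.27525512]), [0.1, 0.1])
blue (array([490.09190224, -57.9854969 , 141.39016452]), [0.1, 0.1])
```

View pics/w31.png

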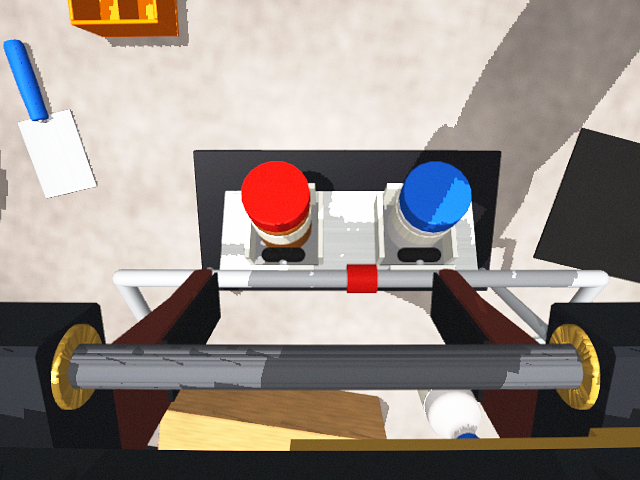

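View pics/side_end.png

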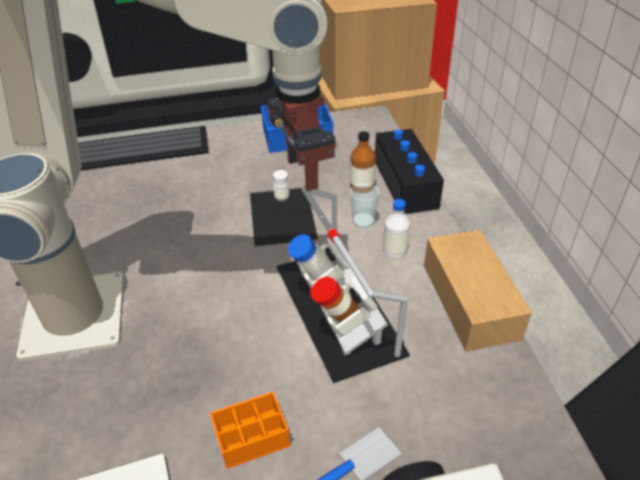

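```bash
python3 -c "
from workcell import ctrl
print(ctrl.close_job(), ctrl.get_obs()['t'])"
```

```text
the job is handed in; nothing more can be done
the job is handed in; nothing more can be done
```

I swapped the jars and handed the job in at about 43 s: blue now sits in the left bay and red in the right. Both are on the floor and released, with the arm clear of them.

**What I did:** Red went from the left bay to the mat, where it stood upright. Blue went straight from the right bay to the left, then red from the mat to the right. The tool only turns about the vertical. So I tipped red upright by pushing its foot against the outside of the left bay's front fence, and tipped it back to 30° on the mat edge of its foot.

**Last checks:**
- **Seating:** Each cap's rim, measured from two wrist-camera views, is within about 1.2 mm of where the other jar's rim was at the start. The cap positions in the scene picture also match.
- **Bystanders:** The vial, beaker, bottles, tip box and spatula look unmoved in the last pictures. I judged this by eye and did not measure it.

**Off-plan points:**
- **Blue's press:** It peaked at about 28–31 N along the bay's axis, above the 15–20 N asked. Red's was about 19–22 N.
- **Insertion force:** For blue, the force readings between moves showed no clear push past the spring pad. I relied on the hard stop and the rim check instead.
- **Red's stop height:** It stopped about 2 mm higher on the tool than I had worked out. The rim check shows it home, so I put this down to my estimate of the grip.
- **First tries:** My first attempt at tipping red upright, by pressing it on the mat, only slid the foot. That press reached about 32 N.

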